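Square a well plate up on its locating stage and read its label

ROBOT

A 6-joint arm with a two-finger parallel gripper is mounted at the origin on the work surface. World frame = base frame: x ahead of the robot, y to its left, z up, the work surface at z = 0. Lengths are in m, angles in rad, forces in N, time in s.
With the tool pointing down it reaches from about 0.25 to 0.775 m from the base axis. Payload 4 kg.
Tool frame: the origin (TCP) lies midway between the tips of the shut fingers; the grasp point (between the pads) lies 19 mm behind it (robot.tcp_to_grasp is the distance from the TCP to the grasp point, in m); z points along the fingers, x is the direction in which the jaws open and shut, and the axes are right-handed (so a half turn about z gives the same grasp; the last joint's range is limited). The gripper opens to 94 mm and grips with 3 to 60 N. Pads are 16 mm wide; open, the fingers measure 119 mm over their backs; the gripper's body (75 mm by 177 mm) begins 78 mm behind the grasp point.
Start: joints at [1.226, 0.087, 1.371, -0, 1.684, -0.103], TCP at [0.132, 0.534, 0.206] pointing down, gripper open.
Joint ranges: [-3.1, 3.1], [-0.76, 2.03], [0.27, 2.55], [-1.08, 4.22], [0.17, 2.65], [-2.57, 2.57]. Speed limits (rad/s): [2.79, 2.79, 3.14, 3.14, 3.14, 3.14].

INTERFACE

Orientations are given as [roll, pitch, yaw] about the fixed x, y, z axes, in that order (R = Rz(yaw) Ry(pitch) Rx(roll)).
In Python, from bench import get_obs, vision, robot gives the robot as it stands.
- The arm moves only by the tool servo_tool, never from a script. Its argument "targets" is text: rows parted by semicolons, each of 7 numbers parted by spaces: the opening, from 0 (shut) to 1 (fully open), then the shift along the tool's x, y, z as a fraction of full scale, then the turn, a rotation vector about the tool's x, y, z as a fraction of full scale. A call has 1 to 12 rows; each row is the pose to reach, as a shift and turn from the pose commanded when the call began, along the tool's axes at that moment, turning the shorter way round; what a row does not reach only later rows make up. Full scale, the value 1, is 0.25 m for a shift and pi rad for a turn. A row lasts 1/12 s, in which the tool goes at most 41.7 mm and 7.16 degrees, less where a joint would pass 70% of its speed; a pose out of reach is approached as far as the arm can. A call with a number of a shift or a turn outside -1 to 1 is refused whole. A call with a gripper value outside its range is refused whole. The fingers move at their own pace and stop on an object; the grip force is fixed at half the most. Time passes only in rows, so rows that repeat a pose let the fingers close. It gives the time, the measured TCP pose, the force and the opening at its end, in the units of the state.
- get_obs(): the state, without advancing time (a new reading comes with each control period).
- vision.snapshot(name): name is "scene" or "top" or "wrist"; returns a dict with "image" (384x512x3 uint8, red, green, blue), "mtx" (3x3 intrinsics, pixels), "world_from_camera" (4x4, takes a point from camera to world coordinates); the wrist camera has in their place "T_tool_cam" (4x4, takes a point from camera to tool coordinates, whose origin is the TCP and whose axes are the tool frame's). Camera axes: x right, y down, z forward; pixel columns grow to the right and rows downward; lengths in m; the calibration is good to about 2 mm. A picture is of the moment at which its call begins: read the wrist's pose just before it. There is no depth.
- robot.close_job(): hands the job in, once; it reports no verdict.
The state is a dict: "time": time; "joint_positions": joint angles; "qvel": joint speeds; "joint_torque": joint torques, N m; "tool_pos": TCP position; "ee_rot": TCP orientation; "wrist_force": force on the tool from outside, world axes, zero at the start; "wrist_torque": the same for the moment, N m; "width": finger opening in m.
Only numpy, scipy, OpenCV 4.12 (cv2) and the standard library are available. Lean on these libraries where they do the work, as an engineer would, in place of code of your own. Each camera call takes 0.05 s, during which the arm holds its last target.

TASK

On the grey stage, gently push the well plate sideways until its long side bears on both upright dowels at once, then slide it along the dowels until its end bears on the end stop, and leave it there, flush with all three. Then pick up the hand-held code reader, hold it still and level for about two seconds with the window under its head about 10 cm above the plate's bar-code label, and lay it gently back down on the bench, on its feet and clear of the stage, leaving the other things alone.

Things in the scene. Friction and masses are not known exactly. Their poses are not given: they have to be found in the camera images.
- stage: Grey flat fixed plate, 240 (its x) x 200 (its y) x 12 mm, top at z = 12 mm above the bench. Origin at the centre of its underside. x points along the row of dowels towards the end stop, y towards the dowels. Two dark slots in its top are flush and do not matter.
- dowel_a: Steel upright dowel on the stage, 12 mm diameter, 26 mm tall, a roller sleeve that turns freely about its upright axis, so that the plate does not stick to it. Origin on its axis at the stage's top. It is at x = -24, y = +80 mm in the stage's frame.
- dowel_b: Second roller dowel, same as dowel_a, at x = +38, y = +80 mm in the stage's frame. The face line that both dowels give the plate is y = +74 mm. Over 40 N on either, or on the stop, is too hard.
- end_stop: Steel block fixed on the stage, 20 (x) x 44 (y) x 24 mm tall, square with the stage; it is set anew each time, some mm along the stage's x. Origin at the centre of its underside, on the stage's top. Its face for the plate is 10 mm from the origin on the -x side.
- plate: White well plate on an aluminium carrier, one loose rigid thing, 128 (its x) x 86 (its y) mm; carrier 16 mm, 30 mm high in all, 0.4 to 0.65 kg. Origin at the centre of its underside. Starts 10 to 45 mm short of dowels and stop, up to 0.25 rad askew. Located: its axes along the stage's, origin at stage y = +31 mm and 74 mm from the stop's origin. Push low on the carrier: 1 to 5 N slides it, 8 to 15 N seats it.
- label (a point): Centre of the white bar-code label (18 x 60 mm) on the plate's top, near its -x end: 51 mm from the plate's centre, 30 mm above its underside. Axes as the plate's.
- reader: Hand-held code reader lying on the bench on its two feet (head and tail), 190 mm long in all (its x), about 0.22 kg, 42 mm high. Origin on the bench under the middle of its handle, 95 mm from either end. x points from tail to head, z up.
- reader_grip (a point): Point to grasp the reader: the middle of its straight handle, 27 mm above the bench (handle 28 mm wide along y, 26 mm tall, free length about 120 mm). Axes as the reader's.
- reader_window (a point): Read window in the underside of the reader's head, 70 mm ahead (+x) of the grip point and 27 mm below it. It looks along the reader's -z, so straight down when the reader is level.
- tube_rack: Bystander: blue empty tube rack with round holes, 100 x 80 x 28 mm. Origin at the centre of its underside. Leave it alone.
- tip_box: Bystander: lidded box 124 x 89 x 67 mm. Origin at the centre of its underside. Leave it alone.
- bottle: Bystander: bottle, 70 mm diameter, 150 mm high. Origin at the centre of its underside. Leave it alone.
There are look-alikes about, which are no part of the job. What is shaped like the reader but green is not meant.

How it is judged:
By the outcome, as a careful person would: the job done as asked, in the order asked, and still so for the second after the job is handed in, with the robot touching nothing.
It also fails if it takes over 67 s, if anything falls off the work surface, if the arm or the gripper's body presses on something with over 40 N, if the wrist force passes 120 N, or if a joint passes its speed limit or range.

## Working session

There is one attempt and no reset: what is moved stays moved. The work goes in short steps, Python scripts to look and compute and a tool call to move; the robot and the scene stay as the last step left them, time stands still between calls to the robot, and variables do not carry over. Pictures are saved under pics/ and viewed, and the job is handed in when it is done.

Besides the shell and the picture viewer there is one more tool, called after "Emit:" by a JSON object that holds its "method" and its "body", one argument or row to a line. servo_tool: Moves the arm, as the interface text tells. Its arguments: {"type":"object","properties":{"targets":{"type":"string"}},"required":["targets"]}

```bash
ls; mkdir -p pics
python3 - <<'E'
from bench import get_obs, vision, robot
import cv2
o=get_obs(); print(o)
for n in("scene","top","wrist"):
    s=vision.snapshot(n); cv2.imwrite(f"pics/{n}0.png",s["image"][:,:,::-1]); print(n,s["mtx"].tolist(),{k:v.tolist() for k,v in s.items() if k not in("image","mtx")})
    import numpy as np; np.savez(f"{n}0.npz",**s)
print([a for a in dir(robot) if a[0]!='_'],robot.tcp_to_grasp)
E
```

```text
pics
{'time': 0.0, 'joint_positions': array([ 1.22590767e+00,  8.79483401e-02,  1.37222131e+00, -3.48547138e-05,
        1.68356815e+00, -1.03096765e-01]), 'qvel': array([ 0.00030161, -0.00030118, -0.00139142, -0.00101862,  0.00014639,
        0.00100161]), 'joint_torque': array([-9.57486409e-04, -3.40181100e+01, -3.02425754e+01,  7.15549034e-02,
        3.29482695e-02, -1.50659866e-04]), 'tool_pos': array([0.13152785, 0.53349531, 0.20432451]), 'ee_rot': array([-3.14140634e+00,  2.13732803e-03,  1.32900075e+00]), 'wrist_force': array([-0.09207999,  0.54087779,  0.06957825]), 'wrist_torque': array([0.00025246, 0.0213951 , 0.08067263]), 'width': 0.09428792045312778}
scene [[363.850459808403, 0.0, 250.5032914252711], [0.0, 363.850459808403, 189.31128201227423], [0.0, 0.0, 1.0]] {'world_from_camera': [[-0.5640967800278123, 0.527441597203407, -0.6352953520227996, 1.1799367056455161], [0.8256983921698189, 0.36416665367530243, -0.43081877108490574, 0.5275223720378226], [0.0041216417153844805, -0.7675858322627191, -0.6409329155060759, 0.6794489493568302], [0.0, 0.0, 0.0, 1.0]]}
top [[349.584
[... 181 characters left out ...]
3131935, 0.46598073093512987], [-0.9997181216453687, 0.008261237952544432, -0.02225823895430945, 0.09645623608729612], [0.021331594338836156, -0.09903437615506214, -0.9948553439684289, 0.98538590283539], [0.0, 0.0, 0.0, 1.0]]}
wrist [[265.4523836624073, 0.0, 253.37742779805913], [0.0, 265.4523836624073, 196.3717037353745], [0.0, 0.0, 1.0]] {'T_tool_cam': [[0.9999995758337615, -0.00026727088111738723, 0.0008814184988966362, -0.00019284946834496886], [2.8924630009438613e-05, 0.9656126719758422, 0.2599849358771351, -0.07512036351004127], [-0.000920595274737596, -0.25998480010559927, 0.9656122701262602, -0.17931778774589413], [0.0, 0.0, 0.0, 1.0]]}
['IKError', 'close_job', 'tcp_to_grasp'] 0.0188
```

View pics/top0.png

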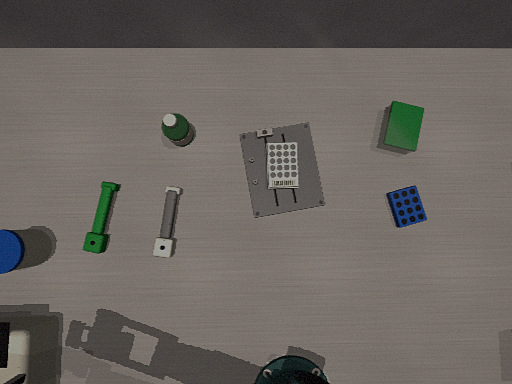

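View pics/scene0.png

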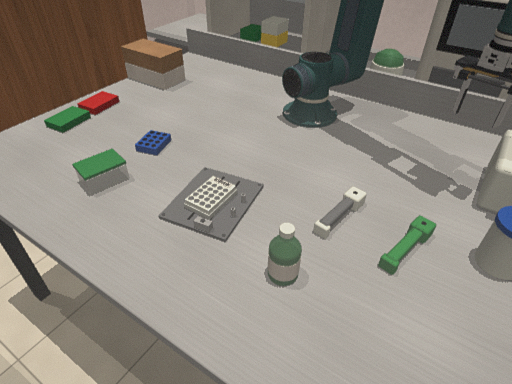

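View pics/wrist0.png

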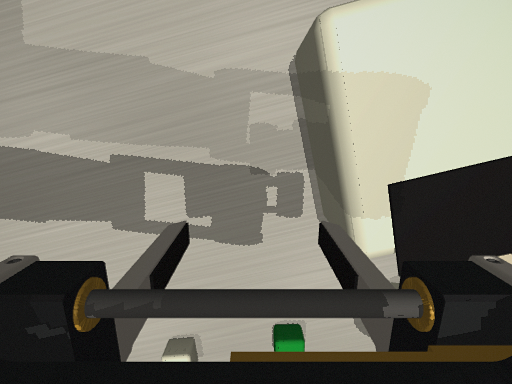

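The top view shows the stage at about (282,170), with dowels at (251,160) and (254,182), the stop at (264,132), and the plate at (283,165) with its label at (285,183). There are two reader-shaped things: a grey/white one at (167,222) and a green one at (101,217). The grey/white one is meant, because the green one is ruled out. I'll confirm it in an enlarged crop and measure.

```bash
cat > h.py <<'E'
import numpy as np, cv2
from scipy.spatial.transform import Rotation as R
def toolT(o):
    T=np.eye(4);T[:3,:3]=R.from_euler('xyz',o['ee_rot']).as_matrix();T[:3,3]=o['tool_pos'];return T
def ray(uv,mtx,T,z):
    uv=np.atleast_2d(uv).astype(float)
    d=np.c_[(uv-[mtx[0,2],mtx[1,2]])/[mtx[0,0],mtx[1,1]],np.ones(len(uv))]@T[:3,:3].T
    c=T[:3,3]; return c+d*((z-c[2])/d[:,2])[:,None]
def proj(P,mtx,T):
    P=np.atleast_2d(P);q=(P-T[:3,3])@T[:3,:3];p=q@mtx.T;return p[:,:2]/p[:,2:]
E
python3 - <<'E'
from h import *
s=np.load("top0.npz");im=s["image"][:,:,::-1];m=s["mtx"];T=s["world_from_camera"]
a=cv2.resize(im[115:225,230:335],None,fx=5,fy=5,interpolation=cv2.INTER_CUBIC);cv2.imwrite("pics/top_stage.png",a)
a=cv2.resize(im[175:265,75:190],None,fx=5,fy=5,interpolation=cv2.INTER_CUBIC);cv2.imwrite("pics/top_reader.png",a)
def q(n,uv,z): print(n,ray(uv,m,T,z).round(4).tolist())
q("stage corners",[(240,133),(307,123),(325,205),(256,217)],.012)
q("dowels",[(251,160),(254,182)],.038)
q("stop",[(264,132)],.036)
q("plate c",[(283,165)],.042);q("label",[(285,183)],.042)
q("reader",[(163,247),(173,189),(167,215)],.035)
E
```

```text
stage corners [[0.7127, 0.1321, 0.012], [0.7409, -0.0593, 0.012], [0.5063, -0.1042, 0.012], [0.4748, 0.0888, 0.012]]
dowels [[0.6304, 0.1013, 0.038], [0.5697, 0.0936, 0.038]]
stop [[0.7091, 0.0647, 0.036]]
plate c [[0.6153, 0.014, 0.042]]
label [[0.5658, 0.0094, 0.042]]
reader [[0.3974, 0.338, 0.035], [0.5527, 0.3137, 0.035], [0.4825, 0.3288, 0.035]]
```

View pics/top_stage.png

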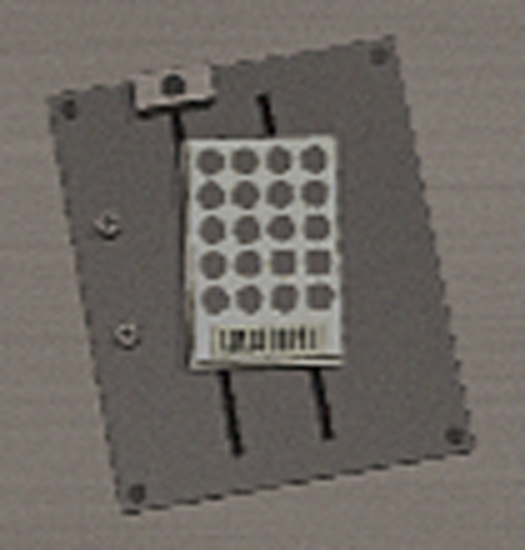

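View pics/top_reader.png

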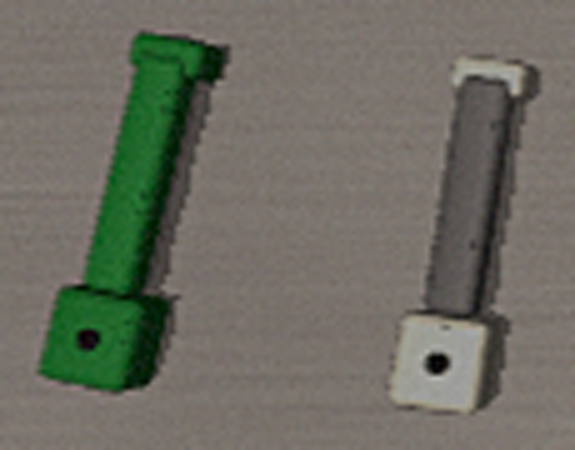

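The crop confirms that the grey-handled, white-ended reader is the one meant. Its head, with the dark dot, is at (163,247) and its tail at (173,189). Next I'll move towards a viewing and pushing position on the -y side of the stage.

```bash
cat >> h.py <<'E'
def go(o,p,yaw=None,tilt=(0,0)):
    """numbers (fractions) for moving from the measured pose to world p, tool down with yaw"""
    T=toolT(o);d=T[:3,:3].T@(np.array(p)-T[:3,3])
    yaw=o['ee_rot'][2] if yaw is None else yaw
    G=R.from_euler('xyz',[np.pi+tilt[0],tilt[1],yaw]).as_matrix()
    r=R.from_matrix(T[:3,:3].T@G).as_rotvec()
    print("at",o['tool_pos'].round(4),o['ee_rot'].round(4),"t",round(o['time'],2),"F",o['wrist_force'].round(2),"w",round(o['width'],4))
    print("shift mm",(d*1000).round(1),"frac",(d/.25).round(4),"turn frac",(r/np.pi).round(4))
E
python3 - <<'E'
from h import *
from bench import get_obs
go(get_obs(),[.634,-.083,.18],.185)
E
```

```text
at [0.1315 0.5336 0.2046] [-3.1414e+00  1.6000e-03  1.3290e+00] t 0.15 F [ 0.37  0.14 -0.38] w 0.094
shift mm [-478.3  635.5   25.3] frac [-1.9134  2.5419  0.1011] turn frac [3.000e-04 5.000e-04 3.642e-01]
```

Emit:
{"method": "servo_tool", "body": {
  "targets": "1 -0.64 0.84 0.03 0 0 0.12; 1 -0.64 0.84 0.03 0 0 0.12; 1 -0.64 0.84 0.03 0 0 0.12; 1 -0.64 0.84 0.03 0 0 0.12; 1 -0.64 0.84 0.03 0 0 0.12; 1 -0.64 0.84 0.03 0 0 0.12; 1 -0.64 0.84 0.03 0 0 0.12"
}}

```text
time: 0.73
tool_pos: [0.2995, 0.3246, 0.1976]
ee_rot: [3.139, 0.001, 0.947]
wrist_force: [0.1, 0.2, 0.2]
width: 0.0941
```

Run:
```python
from h import *
from bench import get_obs
go(get_obs(),[.634,-.083,.18],.185)
```

```text
at [0.2995 0.3246 0.1976] [3.1394e+00 1.1000e-03 9.4740e-01] t 0.73 F [0.14 0.2  0.24] w 0.0941
shift mm [-135.6  509.5   18.9] frac [-0.5425  2.0378  0.0755] turn frac [8.000e-04 1.000e-04 2.427e-01]
```

Emit:
{"method": "servo_tool", "body": {
  "targets": "1 -0.27 1 0.04 0 0 0.12; 1 -0.27 1 0.04 0 0 0.12; 1 -0.27 1 0.04 0 0 0.12; 1 -0.27 1 0.04 0 0 0.12; 1 -0.27 1 0.04 0 0 0.12; 1 -0.27 1 0.04 0 0 0.12; 1 -0.27 1 0.04 0 0 0.12"
}}

```text
time: 1.32
tool_pos: [0.4643, 0.1237, 0.1869]
ee_rot: [3.139, 0.002, 0.569]
wrist_force: [-0.6, 1.1, 0.4]
width: 0.0938
```

Run:
```python
from h import *
from bench import get_obs
go(get_obs(),[.634,-.083,.18],.185)
```

```text
at [0.4643 0.1237 0.1869] [3.1394e+00 1.5000e-03 5.6890e-01] t 1.32 F [-0.57  1.13  0.37] w 0.0938
shift mm [ 31.7 265.5   7.5] frac [0.1267 1.0622 0.0299] turn frac [0.0008 0.0003 0.1222]
```

Emit:
{"method": "servo_tool", "body": {
  "targets": "1 0.12 1 0.02 0 0 0.122; 1 0.12 1 0.02 0 0 0.122; 1 0.12 1 0.02 0 0 0.122; 1 0.12 1 0.02 0 0 0.122; 1 0.12 1 0.02 0 0 0.122; 1 0.12 1 0.02 0 0 0.122; 1 0.12 1 0.02 0 0 0.122; 1 0.12 1 0.02 0 0 0.122; 1 0.12 1 0.02 0 0 0.122"
}}

```text
time: 2.07
tool_pos: [0.6224, -0.0644, 0.1823]
ee_rot: [-3.14, 0.001, 0.192]
wrist_force: [-0.2, 0.1, -0.7]
width: 0.094
```

Run:
```python
from h import *
from bench import get_obs,vision
o=get_obs();go(o,[.634,-.083,.18],.185)
s=vision.snapshot("wrist");np.savez("w1.npz",**s,T=toolT(o));cv2.imwrite("pics/w1.png",cv2.resize(s["image"][:,:,::-1],(800,600),interpolation=cv2.INTER_CUBIC))
s=vision.snapshot("top");np.savez("t1.npz",**s)
```

```text
at [ 0.6224 -0.0644  0.1823] [-3.1401e+00  1.5000e-03  1.9170e-01] t 2.07 F [-0.19  0.11 -0.72] w 0.094
shift mm [ 7.8 20.4  2.2] frac [0.0313 0.0817 0.0088] turn frac [-0.0005  0.0005  0.0021]
```

View pics/w1.png

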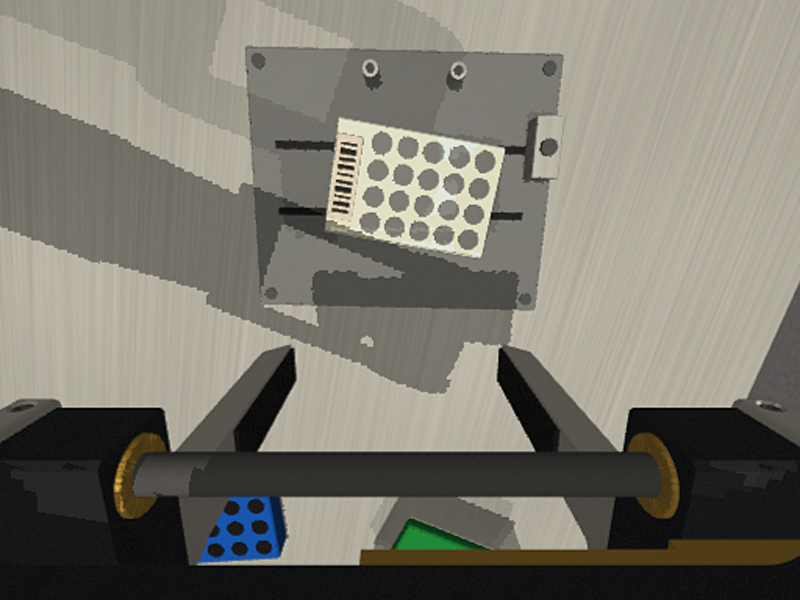

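The wrist view (800x600) shows the dowel tops at (371,67) and (458,69). The stop's top is around (546,148). The plate's top corners are at about (339,118), (505,147), (481,257) and (326,225), with the label at (345,178). I'll measure these now.

Run:
```python
from h import *
s=np.load("w1.npz");m=s["mtx"];T=s["T"]@s["T_tool_cam"]
sc=512/800
q=lambda uv,z: ray((np.array(uv)+.5)*sc-.5,m,T,z)
st=q([(247,47),(563,55),(535,310),(263,305)],.012)
print("stage",st.round(4).tolist(),"c",st.mean(0).round(4))
ex=st[1]-st[0]+st[2]-st[3];ey=st[0]-st[3]+st[1]-st[2]
print("yaw",np.arctan2(ex[1],ex[0]),np.arctan2(-ey[0],ey[1]),np.linalg.norm(ex)/2,np.linalg.norm(ey)/2)
d=q([(371,67),(458,69)],.038);v=d[1]-d[0];print("dowels",d.round(4).tolist(),np.linalg.norm(v),"yaw",np.arctan2(v[1],v[0]))
yaw=np.arctan2(v[1],v[0])
sp=q([(536,115),(564,117),(557,180),(529,178)],.036);print("stop",sp.mean(0).round(4),(np.linalg.norm(sp[1]-sp[0]),np.linalg.norm(sp[2]-sp[1])))
pl=q([(339,118),(505,147),(481,257),(326,220)],.042);print("plate",pl.round(4).tolist(),pl.mean(0).round(4))
for i in range(4): print(np.linalg.norm(pl[i]-pl[i-1]).round(4))
v=pl[1]-pl[0];print("plate yaw",np.arctan2(v[1],v[0]));print("label",q([(345,178)],.042))
for y in (yaw,):
  Rm=np.array([[np.cos(y),np.sin(y)],[-np.sin(y),np.cos(y)]])
  mid=d.mean(0)[:2]  # stage (7,80)
  for n,p in(("stage",st.mean(0)),("stop",sp.mean(0)),("plate",pl.mean(0))): print(n,(Rm@(p[:2]-mid)+[.007,.08]).round(4))
  print("pl corners",[ (Rm@(p[:2]-mid)+[.007,.08]).round(4).tolist() for p in pl])
```

```text
stage [[0.4783, 0.0939, 0.012], [0.7117, 0.1337, 0.012], [0.7457, -0.0619, 0.012], [0.5118, -0.1027, 0.012]] c [0.6119 0.0158 0.012 ]
yaw 0.1709050241957841 0.17046958639783974 0.23713175045423587 0.19897057962747217
dowels [[0.5744, 0.0917, 0.038], [0.6344, 0.1021, 0.038]] 0.06093181927755736 yaw 0.17089935603379922
stop [0.7105 0.0641 0.036 ] (np.float64(0.02042808670743843), np.float64(0.04364624760687111))
plate [[0.5581, 0.0543, 0.042], [0.679, 0.0581, 0.042], [0.6813, -0.0227, 0.042], [0.5596, -0.0178, 0.042]] [0.6195 0.0179 0.042 ]
0.0722
0.1209
0.0808
0.1218
plate yaw 0.030848564138784264
label [[0.56883017 0.01485239 0.042     ]]
stage [ 0.0006 -0.0012]
stop [0.106  0.0296]
plate [ 0.0085 -0.0004]
pl corners [[-0.0458, 0.0459], [0.0739, 0.029], [0.0624, -0.051], [-0.0567, -0.0254]]
```

```bash
cat >> h.py <<'E'
YAW=.171; O=np.array([.6115,.0163])
def S(x,y,z,yaw=YAW):  # stage xy (m) -> world
    c,s=np.cos(yaw),np.sin(yaw); return [O[0]+c*x-s*y,O[1]+s*x+c*y,z]
def inS(p):
    c,s=np.cos(YAW),np.sin(YAW);d=np.array(p[:2])-O;return np.array([c*d[0]+s*d[1],-s*d[0]+c*d[1]])
E
cat > st.py <<'E'
from h import *
import sys
from bench import get_obs
a=[float(v) for v in sys.argv[1:]]
o=get_obs(); go(o,S(a[0]/1e3,a[1]/1e3,a[2]/1e3),a[3])
c,s=np.cos(YAW),np.sin(YAW);f=o['wrist_force'];print("stage pos mm",(inS(o['tool_pos'])*1e3).round(2),"F stage",round(c*f[0]+s*f[1],2),round(-s*f[0]+c*f[1],2),round(f[2],2))
E
python3 st.py 9 -88 24 .171
```

```text
at [ 0.6223 -0.0635  0.1834] [-3.1411e+00 -3.0000e-04  1.9340e-01] t 2.17 F [-0.43 -0.19  0.61] w 0.0942
shift mm [ 11.7   7.9 159.4] frac [0.0469 0.0314 0.6377] turn frac [-0.0002 -0.0001  0.0071]
stage pos mm [ -2.94 -80.5 ] F stage -0.46 -0.12 0.61
```

Emit:
{"method": "servo_tool", "body": {
  "targets": "1 0.047 0.031 0.1 0 0 0.007; 1 0.047 0.031 0.25 0 0 0.007; 1 0.047 0.031 0.4 0 0 0.007; 1 0.047 0.031 0.5 0 0 0.007; 1 0.047 0.031 0.57 0 0 0.007; 1 0.047 0.031 0.61 0 0 0.007; 1 0.047 0.031 0.63 0 0 0.007; 1 0.047 0.031 0.63 0 0 0.007; 1 0.047 0.031 0.63 0 0 0.007"
}}

```text
time: 2.92
tool_pos: [0.6368, -0.0701, 0.0273]
ee_rot: [3.141, -0.003, 0.171]
wrist_force: [-0.8, 0.3, -0.9]
width: 0.0936
```

```bash
python3 st.py 9 -25 21 .171
```

```text
at [ 0.6368 -0.0701  0.0273] [ 3.1407e+00 -2.7000e-03  1.7050e-01] t 2.92 F [-0.8   0.28 -0.91] w 0.0936
shift mm [ -1.3 -64.4   6.3] frac [-0.0051 -0.2577  0.025 ] turn frac [ 0.0003 -0.0008 -0.0002]
stage pos mm [ 10.23 -89.43] F stage -0.74 0.41 -0.91
```

Emit:
{"method": "servo_tool", "body": {
  "targets": "1 0 -0.02 0.02 0 0 0; 1 0 -0.05 0.02 0 0 0; 1 0 -0.075 0.02 0 0 0; 1 0 -0.09 0.02 0 0 0; 1 0 -0.102 0.02 0 0 0; 1 0 -0.114 0.02 0 0 0; 1 0 -0.126 0.02 0 0 0; 1 0 -0.138 0.02 0 0 0; 1 0 -0.15 0.02 0 0 0; 1 0 -0.162 0.02 0 0 0; 1 0 -0.174 0.02 0 0 0; 1 0 -0.186 0.02 0 0 0"
}}

```text
time: 3.92
tool_pos: [0.6286, -0.0247, 0.0209]
ee_rot: [3.141, -0.001, 0.169]
wrist_force: [2.3, -2.1, 2.3]
width: 0.0941
```

```bash
python3 st.py 9 -20 21 .171
python3 - <<'E'
from h import *
from bench import get_obs,vision
o=get_obs()
s=vision.snapshot("wrist");np.savez("w2.npz",**s,T=toolT(o));cv2.imwrite("pics/w2.png",cv2.resize(s["image"][:,:,::-1],(800,600),interpolation=cv2.INTER_CUBIC))
E
```

```text
at [ 0.6286 -0.0247  0.0209] [ 3.141e+00 -1.200e-03  1.695e-01] t 3.92 F [ 2.31 -2.13  2.26] w 0.0941
shift mm [ -0.9 -23.3  -0.1] frac [-0.0035 -0.093  -0.0006] turn frac [ 0.0002 -0.0004 -0.0005]
stage pos mm [  9.83 -43.26] F stage 1.91 -2.49 2.26
```

View pics/w2.png

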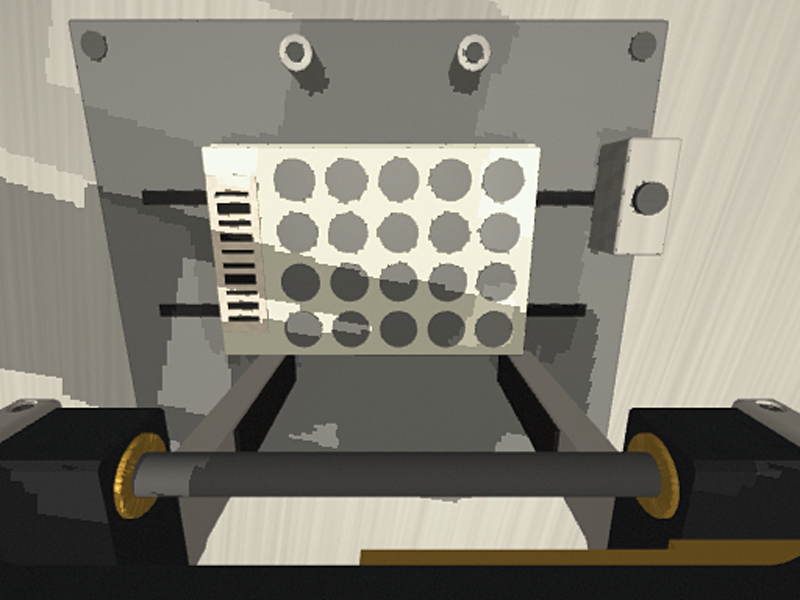

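The plate has turned flush with the two fingertips. Its far edge is at row 147 and the dowels are at (296,52) and (474,52). I'll compute the remaining gap.

Run:
```python
from h import *
s=np.load("w2.npz");m=s["mtx"];T=s["T"]@s["T_tool_cam"];sc=512/800
q=lambda uv,z: ray((np.array(uv)+.5)*sc-.5,m,T,z)
f=lambda n,P: print(n,[(inS(p)*1e3).round(1).tolist() for p in P])
f("plate top far",q([(204,147),(540,147)],.042));f("plate near",q([(226,354),(523,354)],.042))
f("dowels",q([(296,52),(474,52)],.038))
f("stop",q([(626,139),(681,140),(662,255),(614,252)],.036))
```

```text
plate top far [[-58.5, 48.8], [61.7, 48.7]]
plate near [[-59.1, -30.2], [61.8, -30.5]]
dowels [[-24.5, 80.2], [37.3, 80.1]]
stop [[95.2, 52.0], [115.7, 51.7], [115.7, 9.0], [96.4, 10.2]]
```

Emit:
{"method": "servo_tool", "body": {
  "targets": "1 0 -0.012 0 0 0 0; 1 0 -0.024 0 0 0 0; 1 0 -0.036 0 0 0 0; 1 0 -0.048 0 0 0 0; 1 0 -0.06 0 0 0 0; 1 0 -0.068 0 0 0 0; 1 0 -0.074 0 0 0 0; 1 0 -0.078 0 0 0 0; 1 0 -0.082 0 0 0 0; 1 0 -0.082 0 0 0 0"
}}

```text
time: 4.8
tool_pos: [0.6246, -0.0044, 0.0208]
ee_rot: [3.141, -0.0, 0.17]
wrist_force: [0.1, -4.7, 3.2]
width: 0.0941
```

```bash
python3 st.py 9 -20 21 .171
```

```text
at [ 0.6246 -0.0044  0.0208] [ 3.1412e+00 -1.0000e-04  1.7000e-01] t 4.8 F [ 0.07 -4.75  3.21] w 0.0941
shift mm [-0.4 -2.6 -0.2] frac [-0.0016 -0.0105 -0.001 ] turn frac [ 0.0001 -0.     -0.0003]
stage pos mm [  9.39 -22.63] F stage -0.74 -4.69 3.21
```

Emit:
{"method": "servo_tool", "body": {
  "targets": "1 0 -0.002 0 0 0 0; 1 0 -0.004 0 0 0 0; 1 0 -0.004 0 0 0 0"
}}

```text
time: 5.05
tool_pos: [0.6245, -0.0036, 0.0207]
ee_rot: [3.141, -0.0, 0.17]
wrist_force: [1.3, -5.4, 3.0]
width: 0.0941
```

```bash
python3 st.py 9 -20 21 .171
```

```text
at [ 0.6245 -0.0036  0.0207] [ 3.141  -0.      0.1698] t 5.05 F [ 1.35 -5.43  3.04] w 0.0941
shift mm [-0.4 -1.9 -0.3] frac [-0.0015 -0.0075 -0.0011] turn frac [ 0.0002 -0.     -0.0004]
stage pos mm [  9.38 -21.86] F stage 0.4 -5.58 3.04
```

Emit:
{"method": "servo_tool", "body": {
  "targets": "1 0 -0.002 0 0 0 0; 1 0 -0.004 0 0 0 0; 1 0 -0.004 0 0 0 0"
}}

```text
time: 5.3
tool_pos: [0.6244, -0.0029, 0.0207]
ee_rot: [3.141, -0.0, 0.17]
wrist_force: [0.7, -5.2, 3.3]
width: 0.0941
```

```bash
python3 st.py 9 -20 21 .171;  python3 - <<'E'
from h import *
from bench import get_obs,vision
o=get_obs()
s=vision.snapshot("wrist");np.savez("w3.npz",**s,T=toolT(o));cv2.imwrite("pics/w3.png",cv2.resize(s["image"][:,:,::-1],(800,600),interpolation=cv2.INTER_CUBIC))
E
```

```text
at [ 0.6244 -0.0029  0.0207] [ 3.1406e+00 -1.0000e-04  1.6970e-01] t 5.3 F [ 0.69 -5.2   3.28] w 0.0941
shift mm [-0.4 -1.1 -0.3] frac [-0.0016 -0.0044 -0.001 ] turn frac [ 0.0003 -0.     -0.0004]
stage pos mm [  9.4  -21.11] F stage -0.2 -5.24 3.28
```

View pics/w3.png

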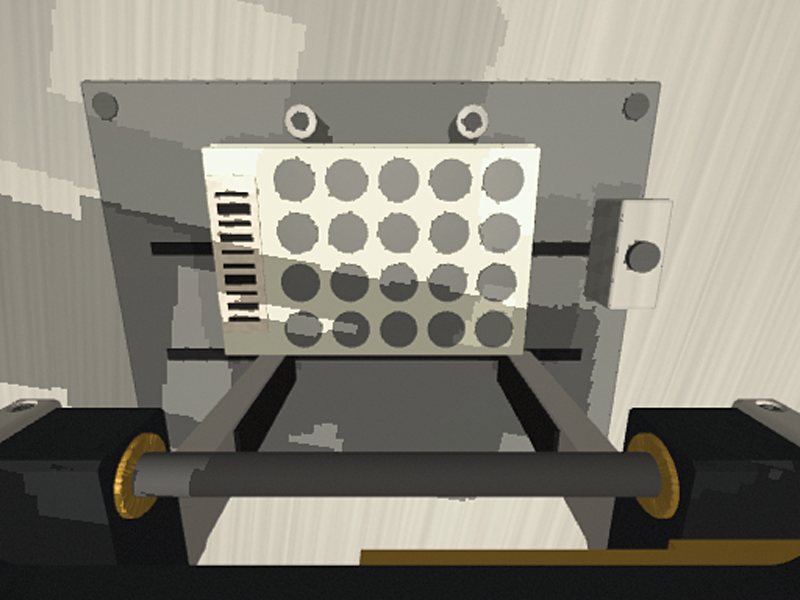

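The plate's far edge is at row 147 and the dowels at (300,121) and (472,121), so they're nearly touching. I'll keep pushing in small steps.

Emit:
{"method": "servo_tool", "body": {
  "targets": "1 0 -0.002 0 0 0 0; 1 0 -0.004 0 0 0 0; 1 0 -0.004 0 0 0 0"
}}

```text
time: 5.6
tool_pos: [0.6244, -0.0028, 0.0208]
ee_rot: [3.139, -0.0, 0.17]
wrist_force: [1.3, -6.6, 2.9]
width: 0.0942
```

```bash
python3 st.py 9 -20 21 .171;  python3 - <<'E'
from h import *
s=np.load("w3.npz");m=s["mtx"];T=s["T"]@s["T_tool_cam"];sc=512/800
q=lambda uv,z: ray((np.array(uv)+.5)*sc-.5,m,T,z)
f=lambda n,P: print(n,[(inS(p)*1e3).round(1).tolist() for p in P])
f("plate top far",q([(204,147),(540,147)],.042));f("dowels",q([(300,121),(472,121)],.038))
E
```

```text
at [ 0.6244 -0.0028  0.0208] [ 3.1389e+00 -2.0000e-04  1.6960e-01] t 5.6 F [ 1.29 -6.64  2.9 ] w 0.0942
shift mm [-0.4 -1.1 -0.2] frac [-0.0017 -0.0042 -0.0008] turn frac [ 0.0009 -0.0001 -0.0005]
stage pos mm [  9.43 -21.06] F stage 0.14 -6.76 2.9
plate top far [[-58.9, 71.0], [61.2, 70.8]]
dowels [[-24.9, 80.2], [37.2, 80.1]]
```

Contact: the tool no longer advances and the plate face is at y≈74. I'll seat it up to about 10–12 N.

Emit:
{"method": "servo_tool", "body": {
  "targets": "1 0 -0.003 0 0 0 0; 1 0 -0.006 0 0 0 0; 1 0 -0.006 0 0 0 0"
}}

```text
time: 5.85
tool_pos: [0.6243, -0.0028, 0.0208]
ee_rot: [3.136, -0.0, 0.169]
wrist_force: [1.3, -10.9, 2.7]
width: 0.0938
```

```bash
python3 st.py 9 -20 21 .171
```

```text
at [ 0.6243 -0.0028  0.0208] [ 3.1363e+00 -2.0000e-04  1.6930e-01] t 5.85 F [  1.28 -10.87   2.75] w 0.0938
shift mm [-0.4 -1.  -0.2] frac [-0.0015 -0.0038 -0.0008] turn frac [ 0.0017 -0.0001 -0.0005]
stage pos mm [  9.38 -20.96] F stage -0.59 -10.93 2.75
```

Emit:
{"method": "servo_tool", "body": {
  "targets": "1 0 -0.001 0 0 0 0; 1 0 -0.001 0 0 0 0; 1 0 0.004 0 0 0 0; 1 0 0.01 0 0 0 0; 1 0 0.02 0 0 0 0; 1 0 0.05 0 0 0 0; 1 0 0.09 0 0 0 0; 1 0 0.12 -0.1 0 0 0; 1 0 0.12 -0.25 0 0 0; 0.53 0 0.12 -0.35 0 0 0; 0.53 0 0.12 -0.35 0 0 0"
}}

```text
time: 6.77
tool_pos: [0.6325, -0.0301, 0.115]
ee_rot: [3.14, -0.011, 0.17]
wrist_force: [1.4, 0.3, 1.5]
width: 0.0839
```

```bash
python3 st.py -95 31 110 1.742;  python3 - <<'E'
from h import *
from bench import get_obs,vision
o=get_obs()
s=vision.snapshot("wrist");np.savez("w4.npz",**s,T=toolT(o));cv2.imwrite("pics/w4.png",cv2.resize(s["image"][:,:,::-1],(800,600),interpolation=cv2.INTER_CUBIC))
E
```

```text
at [ 0.6325 -0.0301  0.115 ] [ 3.1395 -0.0112  0.1696] t 6.77 F [1.38 0.27 1.51] w 0.0839
shift mm [-108.   -80.1    3.6] frac [-0.432  -0.3205  0.0145] turn frac [ 0.0033 -0.0023 -0.5005]
stage pos mm [ 12.84 -49.28] F stage 1.41 0.03 1.51
```

View pics/w4.png

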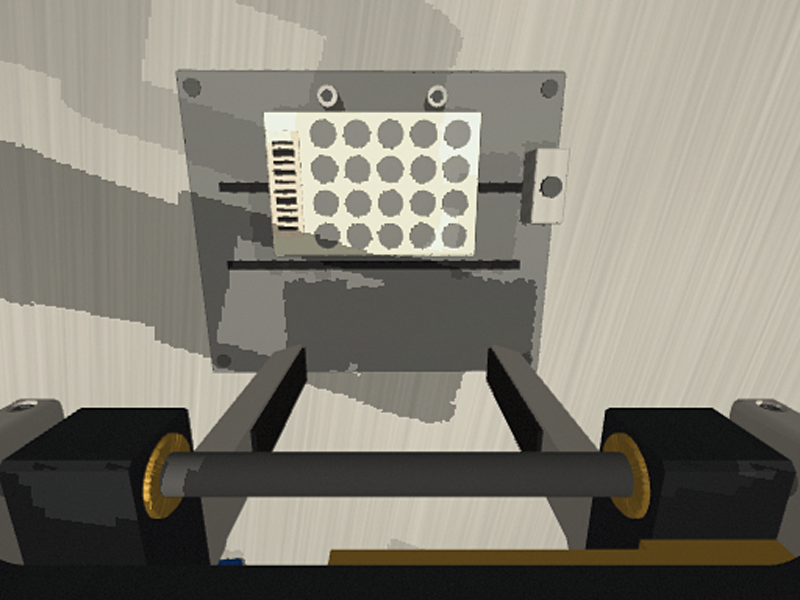

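The plate is now square against both dowels: edge row 112, dowels at (327,97) and (437,97). Next I'll go round to the -x end.

Emit:
{"method": "servo_tool", "body": {
  "targets": "0.53 -0.11 -0.08 0 0 0 -0.5; 0.53 -0.22 -0.16 0 0 0 -0.5; 0.53 -0.33 -0.24 0 0 0 -0.5; 0.53 -0.43 -0.32 0 0 0 -0.5; 0.53 -0.43 -0.32 0 0 0 -0.5; 0.53 -0.43 -0.32 0 0 0 -0.5; 0.53 -0.43 -0.32 0 0 0 -0.5; 0.53 -0.43 -0.32 0 0 0 -0.5; 0.53 -0.43 -0.32 0 0 0 -0.5; 0.53 -0.43 -0.32 0 0 0 -0.5; 0.53 -0.43 -0.32 0 0 0 -0.5; 0.53 -0.43 -0.32 0 0 0 -0.5"
}}

```text
time: 7.82
tool_pos: [0.508, 0.0314, 0.1056]
ee_rot: [-3.137, -0.002, 1.676]
wrist_force: [-0.2, -0.6, 1.0]
width: 0.0499
```

```bash
python3 st.py -95 31 21 1.742;  python3 - <<'E'
from h import *
from bench import get_obs,vision
o=get_obs()
s=vision.snapshot("wrist");np.savez("w5.npz",**s,T=toolT(o));cv2.imwrite("pics/w5.png",cv2.resize(s["image"][:,:,::-1],(800,600),interpolation=cv2.INTER_CUBIC))
E
```

```text
at [0.508  0.0314 0.1056] [-3.1373e+00 -1.6000e-03  1.6761e+00] t 7.82 F [-0.25 -0.57  1.  ] w 0.0499
shift mm [-1.3  4.9 84.6] frac [-0.0053  0.0196  0.3385] turn frac [-0.0013 -0.0006 -0.021 ]
stage pos mm [-99.44  32.48] F stage -0.34 -0.52 1.0
```

View pics/w5.png

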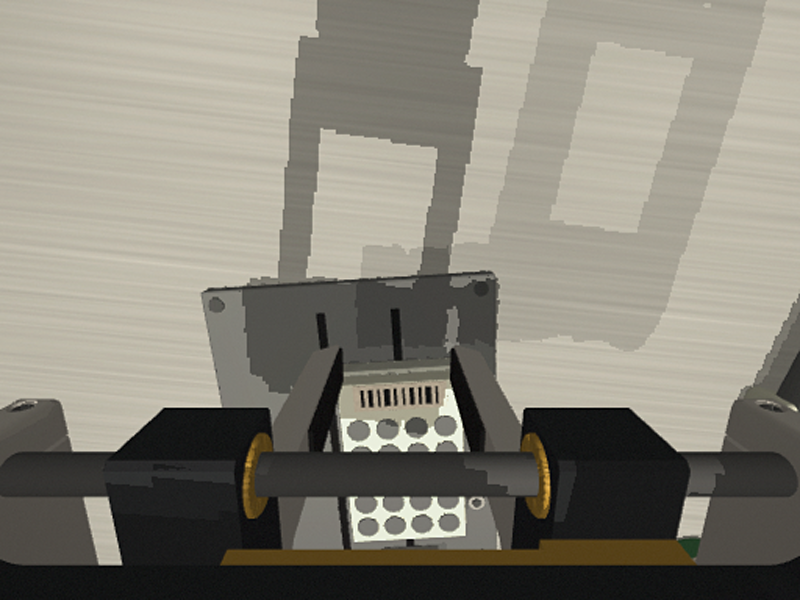

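Emit:
{"method": "servo_tool", "body": {
  "targets": "0.53 -0.005 0.01 0.1 0 0 -0.021; 0.53 -0.005 0.01 0.2 0 0 -0.021; 0.53 -0.005 0.01 0.28 0 0 -0.021; 0.53 -0.005 0.01 0.32 0 0 -0.021; 0.53 -0.005 0.01 0.332 0 0 -0.021; 0.53 -0.005 0.01 0.332 0 0 -0.021; 0.53 -0.005 0.01 0.332 0 0 -0.021"
}}

```text
time: 8.45
tool_pos: [0.5126, 0.0302, 0.0256]
ee_rot: [3.141, -0.0, 1.735]
wrist_force: [0.0, 0.1, 0.4]
width: 0.0497
```

```bash
python3 st.py -42 31 21 1.742
```

```text
at [0.5126 0.0302 0.0256] [ 3.1406 -0.      1.7351] t 8.45 F [0.01 0.12 0.4 ] w 0.0497
shift mm [ 0.9 53.1  4.7] frac [0.0034 0.2124 0.0186] turn frac [ 0.0003 -0.     -0.0022]
stage pos mm [-95.1  30.5] F stage 0.03 0.12 0.4
```

Emit:
{"method": "servo_tool", "body": {
  "targets": "0.53 0 0.03 0.014 0 0 -0.002; 0.53 0 0.06 0.014 0 0 -0.002; 0.53 0 0.08 0.014 0 0 -0.002; 0.53 0 0.09 0.014 0 0 -0.002; 0.53 0 0.1 0.014 0 0 -0.002; 0.53 0 0.11 0.014 0 0 -0.002; 0.53 0 0.122 0.014 0 0 -0.002; 0.53 0 0.134 0.014 0 0 -0.002; 0.53 0 0.146 0.014 0 0 -0.002; 0.53 0 0.158 0.014 0 0 -0.002; 0.53 0 0.17 0.014 0 0 -0.002; 0.53 0 0.18 0.014 0 0 -0.002"
}}

```text
time: 9.45
tool_pos: [0.5546, 0.037, 0.0219]
ee_rot: [-3.136, 0.0, 1.742]
wrist_force: [-7.1, -1.1, 5.9]
width: 0.0498
```

```bash
python3 st.py -42 31 21 1.742
```

```text
at [0.5546 0.037  0.0219] [-3.1363e+00  2.0000e-04  1.7420e+00] t 9.45 F [-7.12 -1.13  5.87] w 0.0498
shift mm [ 0.9 10.6  0.8] frac [0.0035 0.0422 0.0034] turn frac [-0.0017  0.0001  0.    ]
stage pos mm [-52.56  30.12] F stage -7.21 0.1 5.87
```

Emit:
{"method": "servo_tool", "body": {
  "targets": "0.53 0 0.006 0 0 0 0; 0.53 0 0.012 0 0 0 0; 0.53 0 0.018 0 0 0 0; 0.53 0 0.024 0 0 0 0; 0.53 0 0.03 0 0 0 0; 0.53 0 0.03 0 0 0 0"
}}

```text
time: 9.95
tool_pos: [0.5622, 0.0384, 0.0219]
ee_rot: [-3.137, 0.0, 1.742]
wrist_force: [-6.8, -1.2, 4.4]
width: 0.0498
```

```bash
python3 st.py -42 31 21 1.742
```

```text
at [0.5622 0.0384 0.0219] [-3.1370e+00  3.0000e-04  1.7421e+00] t 9.95 F [-6.85 -1.19  4.38] w 0.0498
shift mm [0.9 2.8 0.9] frac [0.0034 0.0111 0.0035] turn frac [-0.0015  0.0001  0.    ]
stage pos mm [-44.77  30.14] F stage -6.95 -0.01 4.38
```

Emit:
{"method": "servo_tool", "body": {
  "targets": "0.53 0 0.003 0 0 0 0; 0.53 0 0.006 0 0 0 0; 0.53 0 0.009 0 0 0 0; 0.53 0 0.009 0 0 0 0"
}}

```text
time: 10.28
tool_pos: [0.5642, 0.0387, 0.0219]
ee_rot: [-3.137, 0.0, 1.742]
wrist_force: [-6.5, -2.0, 6.1]
width: 0.0503
```

```bash
python3 st.py -42 31 21 1.742
```

```text
at [0.5642 0.0387 0.0219] [-3.1366e+00  2.0000e-04  1.7420e+00] t 10.28 F [-6.45 -1.96  6.06] w 0.0503
shift mm [0.9 0.8 0.9] frac [0.0034 0.003  0.0035] turn frac [-0.0016  0.0001  0.    ]
stage pos mm [-42.76  30.14] F stage -6.69 -0.84 6.06
```

Emit:
{"method": "servo_tool", "body": {
  "targets": "0.53 0 0.002 0 0 0 0; 0.53 0 0.004 0 0 0 0; 0.53 0 0.006 0 0 0 0; 0.53 0 0.006 0 0 0 0"
}}

```text
time: 10.62
tool_pos: [0.5657, 0.039, 0.0219]
ee_rot: [-3.137, 0.0, 1.742]
wrist_force: [-6.4, -1.1, 4.8]
width: 0.0498
```

```bash
python3 st.py -42 31 21 1.742
```

```text
at [0.5657 0.039  0.0219] [-3.1366e+00  2.0000e-04  1.7420e+00] t 10.62 F [-6.37 -1.13  4.76] w 0.0498
shift mm [ 0.8 -0.7  0.9] frac [ 0.0034 -0.0027  0.0036] turn frac [-0.0016  0.0001  0.    ]
stage pos mm [-41.31  30.15] F stage -6.47 -0.02 4.76
```

Emit:
{"method": "servo_tool", "body": {
  "targets": "0.53 0 0.002 0 0 0 0; 0.53 0 0.004 0 0 0 0; 0.53 0 0.006 0 0 0 0; 0.53 0 0.006 0 0 0 0"
}}

```text
time: 10.95
tool_pos: [0.5657, 0.039, 0.0219]
ee_rot: [-3.133, 0.0, 1.742]
wrist_force: [-9.6, -2.1, 9.0]
width: 0.0499
```

```bash
python3 st.py -40 31 21 1.742
```

```text
at [0.5657 0.039  0.0219] [-3.1331e+00  2.0000e-04  1.7421e+00] t 10.95 F [-9.65 -2.15  9.04] w 0.0499
shift mm [0.9 1.3 0.8] frac [0.0035 0.0051 0.0034] turn frac [-0.0027  0.0001  0.    ]
stage pos mm [-41.27  30.13] F stage -9.87 -0.47 9.04
```

Emit:
{"method": "servo_tool", "body": {
  "targets": "0.53 0 0.002 0 0 0 0; 0.53 0 0.004 0 0 0 0; 0.53 0 0.004 0 0 0 0; 0.53 0 0.004 0 0 0 0"
}}

```text
time: 11.28
tool_pos: [0.5658, 0.039, 0.0219]
ee_rot: [-3.131, 0.0, 1.742]
wrist_force: [-12.5, -2.3, 9.7]
width: 0.0496
```

```bash
python3 st.py -40 31 21 1.742
```

```text
at [0.5658 0.039  0.0219] [-3.1311e+00  2.0000e-04  1.7420e+00] t 11.28 F [-12.47  -2.26   9.69] w 0.0496
shift mm [0.8 1.2 0.9] frac [0.0034 0.0049 0.0035] turn frac [-0.0033  0.0001  0.    ]
stage pos mm [-41.2   30.15] F stage -12.68 -0.1 9.69
```

Emit:
{"method": "servo_tool", "body": {
  "targets": "0.53 0 -0.006 0 0 0 0; 0.53 0 -0.014 0 0 0 0; 0.53 0 -0.03 0 0 0 0; 0.53 0 -0.08 0 0 0 0; 0.53 0 -0.14 -0.05 0 0 0; 0.53 0 -0.14 -0.2 0 0 0; 0.53 0 -0.14 -0.36 0 0 0; 0.53 0 -0.14 -0.36 0 0 0"
}}

```text
time: 11.95
tool_pos: [0.5409, 0.0339, 0.1206]
ee_rot: [3.125, 0.003, 1.742]
wrist_force: [1.9, 0.4, 1.8]
width: 0.0498
```

```bash
python3 st.py 20 -80 115 .171
```

```text
at [0.5409 0.0339 0.1206] [3.125  0.0032 1.7421] t 11.95 F [1.94 0.36 1.77] w 0.0498
shift mm [-109.4   86.5    7.4] frac [-0.4374  0.3459  0.0295] turn frac [ 0.0049 -0.0034  0.5001]
stage pos mm [-66.62  29.34] F stage 1.98 0.02 1.77
```

Emit:
{"method": "servo_tool", "body": {
  "targets": "1 -0.1 0.02 0 0 0 0.5; 1 -0.2 0.09 0 0 0 0.5; 1 -0.3 0.18 0 0 0 0.5; 1 -0.4 0.26 0 0 0 0.5; 1 -0.437 0.33 0 0 0 0.5; 1 -0.437 0.346 0 0 0 0.5; 1 -0.437 0.346 0 0 0 0.5; 1 -0.437 0.346 0 0 0 0.5; 1 -0.437 0.346 0 0 0 0.5; 1 -0.437 0.346 0 0 0 0.5; 1 -0.437 0.346 0 0 0 0.5; 1 -0.437 0.346 0 0 0 0.5"
}}

```text
time: 12.95
tool_pos: [0.6401, -0.0589, 0.1114]
ee_rot: [3.141, -0.002, 0.236]
wrist_force: [1.0, -0.3, 0.4]
width: 0.0942
```

Emit:
{"method": "servo_tool", "body": {
  "targets": "1 0 0 0 0 0 0.02; 1 0 0 0 0 0 0.02; 1 0 0 0 0 0 0.02"
}}

```text
time: 13.2
tool_pos: [0.6398, -0.0589, 0.1114]
ee_rot: [3.142, -0.001, 0.181]
wrist_force: [0.0, -0.5, -0.6]
width: 0.0941
```

```bash
python3 st.py 20 -80 115 .171;  python3 - <<'E'
from h import *
from bench import get_obs,vision
o=get_obs()
s=vision.snapshot("wrist");np.savez("w6.npz",**s,T=toolT(o));im=s["image"][:,:,::-1];cv2.imwrite("pics/w6.png",cv2.resize(im[20:220,80:400],(800,500),interpolation=cv2.INTER_CUBIC))
E
```

```text
at [ 0.6398 -0.0589  0.1114] [ 3.1416e+00 -9.0000e-04  1.8110e-01] t 13.2 F [ 0.03 -0.48 -0.59] w 0.0941
shift mm [ 4.9  1.1 -3.6] frac [ 0.0196  0.0043 -0.0143] turn frac [ 0.     -0.0003  0.0032]
stage pos mm [ 15.1  -78.97] F stage -0.05 -0.48 -0.59
```

View pics/w6.png

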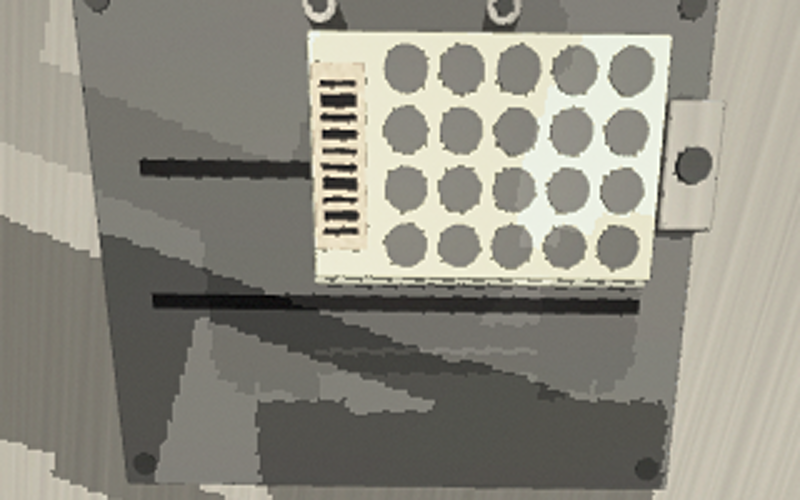

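The crop shows the plate against both dowels at (320,8) and (504,8), and touching the stop at (690,165). I'll measure it.

Run:
```python
from h import *
s=np.load("w6.npz");m=s["mtx"];T=s["T"]@s["T_tool_cam"]
q=lambda uv,z: ray((np.array(uv)+.5)/2.5-.5+[80,20],m,T,z)
f=lambda n,P: print(n,[(inS(p)*1e3).round(1).tolist() for p in P])
pl=q([(308,31),(671,36),(650,284),(316,279)],.042);f("plate top",pl);print("c",(inS(pl.mean(0))*1e3).round(1))
v=pl[1]-pl[0];w=pl[2]-pl[3];print("yaw err",np.arctan2(v[1],v[0])-YAW,np.arctan2(w[1],w[0])-YAW)
d=q([(320,8),(504,9)],.038);f("dowels",d);v=d[1]-d[0];print(np.arctan2(v[1],v[0])-YAW)
f("stop",q([(669,99),(722,101),(710,232),(659,229)],.036));f("label",q([(340,157)],.042));print(q([(340,157)],.042))
```

```text
plate top [[-28.0, 70.5], [93.0, 70.3], [93.6, -10.2], [-28.2, -9.7]]
c [32.6 30.2]
yaw err -0.0016668990344827217 -0.004559542959630181
dowels [[-24.4, 78.6], [37.4, 79.0]]
0.005833547224766533
stop [[96.2, 52.5], [114.8, 52.1], [115.8, 8.4], [96.9, 9.2]]
label [[-18.4, 31.7]]
[[0.58798689 0.04438606 0.042     ]]
```

The plate measures (32.6, 30.2) with yaw error around -3 mrad, so it's flush within measurement error. For assurance I'll give one light nudge with shut fingers at x=+7, between the dowels, so that both dowels bear.

Emit:
{"method": "servo_tool", "body": {
  "targets": "0 -0.034 -0.06 0 0 0 0.003; 0 -0.034 -0.12 0 0 0 0.003; 0 -0.034 -0.12 0.08 0 0 0.003; 0 -0.034 -0.12 0.2 0 0 0.003; 0 -0.034 -0.12 0.29 0 0 0.003; 0 -0.034 -0.12 0.335 0 0 0.003; 0 -0.034 -0.12 0.35 0 0 0.003; 0 -0.034 -0.12 0.355 0 0 0.003; 0 -0.034 -0.12 0.355 0 0 0.003; 0 -0.034 -0.12 0.355 0 0 0.003"
}}

```text
time: 14.08
tool_pos: [0.6271, -0.0311, 0.0247]
ee_rot: [3.141, -0.003, 0.17]
wrist_force: [0.5, 1.0, 0.1]
width: 0.0308
```

```bash
python3 st.py 7 -23 21 .171
```

```text
at [ 0.6271 -0.0311  0.0247] [ 3.1407 -0.0034  0.1699] t 14.08 F [0.49 1.04 0.15] w 0.0308
shift mm [ -0.3 -26.4   3.7] frac [-0.0013 -0.1054  0.0147] turn frac [ 0.0003 -0.0011 -0.0003]
stage pos mm [  7.29 -49.35] F stage 0.66 0.94 0.15
```

Emit:
{"method": "servo_tool", "body": {
  "targets": "0 0 -0.02 0.01 0 0 0; 0 0 -0.05 0.01 0 0 0; 0 0 -0.075 0.01 0 0 0; 0 0 -0.09 0.01 0 0 0; 0 0 -0.098 0.01 0 0 0; 0 0 -0.104 0.01 0 0 0; 0 0 -0.108 0.01 0 0 0; 0 0 -0.112 0.01 0 0 0; 0 0 -0.114 0.01 0 0 0; 0 0 -0.114 0.01 0 0 0"
}}

```text
time: 14.92
tool_pos: [0.621, -0.0036, 0.0203]
ee_rot: [3.141, -0.0, 0.169]
wrist_force: [0.1, -2.4, 0.2]
width: 0.0006
```

```bash
python3 st.py 7 -20 21 .171
```

```text
at [ 0.621  -0.0036  0.0203] [ 3.1405e+00 -1.0000e-04  1.6940e-01] t 14.92 F [ 0.1  -2.4   0.19] w 0.0006
shift mm [ 1.  -1.2 -0.7] frac [ 0.0042 -0.005  -0.003 ] turn frac [ 0.0003 -0.     -0.0005]
stage pos mm [  5.95 -21.24] F stage -0.31 -2.38 0.19
```

Emit:
{"method": "servo_tool", "body": {
  "targets": "0 0 -0.003 0 0 0 0; 0 0 -0.006 0 0 0 0; 0 0 -0.008 0 0 0 0; 0 0 -0.008 0 0 0 0"
}}

```text
time: 15.25
tool_pos: [0.6209, -0.0034, 0.0203]
ee_rot: [3.137, -0.0, 0.169]
wrist_force: [0.3, -7.0, -0.6]
width: 0.0005
```

```bash
python3 st.py 7 -20 21 .171
```

```text
at [ 0.6209 -0.0034  0.0203] [ 3.1373e+00 -1.0000e-04  1.6900e-01] t 15.25 F [ 0.33 -6.95 -0.61] w 0.0005
shift mm [ 1.1 -1.  -0.7] frac [ 0.0045 -0.0042 -0.0028] turn frac [ 0.0014 -0.     -0.0006]
stage pos mm [  5.87 -21.05] F stage -0.86 -6.91 -0.61
```

It stopped at the same position as before, so the plate was already bearing. I'll add a touch more force and then retreat.

Emit:
{"method": "servo_tool", "body": {
  "targets": "0 0 -0.005 0 0 0 0; 0 0 -0.005 0 0 0 0; 0 0 0.003 0 0 0 0; 0 0 0.01 0 0 0 0; 0 0 0.02 0 0 0 0; 0 0 0.05 0 0 0 0; 0 0 0.1 0 0 0 0; 0 0 0.15 -0.05 0 0 0; 0 0 0.15 -0.2 0 0 0; 0 0 0.15 -0.36 0 0 0; 0 0 0.15 -0.5 0 0 0; 0 0 0.15 -0.5 0 0 0"
}}

```text
time: 16.25
tool_pos: [0.6318, -0.0398, 0.1568]
ee_rot: [3.136, -0.017, 0.169]
wrist_force: [-0.2, 0.2, 1.1]
width: 0.0004
```

```bash
python3 st.py 7 -20 21 .171
python3 - <<'E'
from h import *
from bench import get_obs,vision
o=get_obs()
s=vision.snapshot("wrist");np.savez("w7.npz",**s,T=toolT(o));im=s["image"][:,:,::-1];cv2.imwrite("pics/w7.png",cv2.resize(im[20:220,80:400],(800,500),interpolation=cv2.INTER_CUBIC))
s=vision.snapshot("top");np.savez("t2.npz",**s)
m=s["mtx"];T=s["world_from_camera"]
im=s["image"][:,:,::-1];cv2.imwrite("pics/top_reader2.png",cv2.resize(im[180:264,145:190],None,fx=7,fy=7,interpolation=cv2.INTER_CUBIC))
E
```

```text
at [ 0.6318 -0.0398  0.1568] [ 3.1361 -0.0173  0.1688] t 16.25 F [-0.2   0.24  1.09] w 0.0004
shift mm [ -5.9 -39.5 135.5] frac [-0.0234 -0.1579  0.5421] turn frac [ 0.0017 -0.0055 -0.0007]
stage pos mm [ 10.42 -58.73] F stage -0.16 0.28 1.09
```

View pics/w7.png

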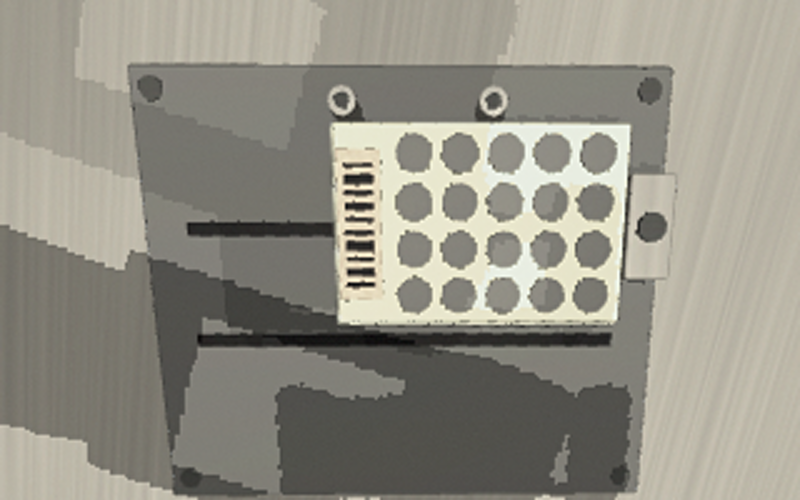

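View pics/top_reader2.png

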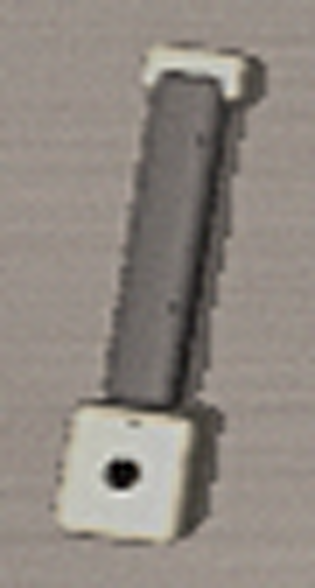

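The plate is still flush: edge row 124, dowels at (342,100) and (493,100), stop at (650,226). The reader's head is at (163,247) in the top view. I'll go and look at the reader from closer.

Emit:
{"method": "servo_tool", "body": {
  "targets": "0.7 0 -0.15 -0.1 0 0 -0.2; 0.7 0 -0.3 -0.16 0 0 -0.2; 0.7 0 -0.45 -0.18 0 0 -0.2; 0.7 0 -0.6 -0.18 0 0 -0.2; 0.7 -0.02 -0.75 -0.18 0 0 -0.2; 0.7 -0.02 -0.75 -0.18 0 0 -0.2"
}}

```text
time: 16.85
tool_pos: [0.5875, 0.1519, 0.1887]
ee_rot: [-3.136, 0.001, 0.809]
wrist_force: [0.1, -0.6, -0.0]
width: 0.0369
```

Run:
```python
from h import *
from bench import get_obs
go(get_obs(),[.56,.31,.20],1.42)
s=np.load("t2.npz");m=s["mtx"];T=s["world_from_camera"]
q=lambda uv,z: ray((np.array(uv)+.5)/7-.5+[145,180],m,T,z)
h=q([(78,405),(194,412),(180,540),(62,528)],.042);print(h.round(4).tolist(),h.mean(0))
t=q([(148,50),(246,56)],.038);print(t.round(4).tolist())
e=q([(157,85),(222,85),(180,402),(110,398)],.040);print(e.round(4).tolist())
print("bottle",ray([(170,120)],m,T,.15))
```

```text
at [0.5875 0.1519 0.1887] [-3.1362e+00  6.0000e-04  8.0900e-01] t 16.85 F [ 0.11 -0.63 -0.05] w 0.0369
shift mm [  95.4 -129.   -10.7] frac [ 0.3816 -0.5161 -0.0428] turn frac [-0.0017 -0.0003 -0.1945]
[[0.4233, 0.3559, 0.042], [0.4201, 0.3121, 0.042], [0.3723, 0.3166, 0.042], [0.3773, 0.361, 0.042]] [0.39824937 0.33641918 0.042     ]
[[0.5588, 0.3327, 0.038], [0.5561, 0.295, 0.038]]
[[0.545, 0.3285, 0.04], [0.5448, 0.3036, 0.04], [0.4239, 0.3179, 0.04], [0.4257, 0.3444, 0.04]]
bottle [[0.71085219 0.29707601 0.15      ]]
```

Emit:
{"method": "servo_tool", "body": {
  "targets": "0.7 0.1 -0.13 -0.04 0 0 -0.195; 0.7 0.2 -0.26 -0.04 0 0 -0.195; 0.7 0.3 -0.39 -0.04 0 0 -0.195; 0.7 0.38 -0.51 -0.04 0 0 -0.195; 0.7 0.38 -0.51 -0.04 0 0 -0.195; 0.7 0.38 -0.51 -0.04 0 0 -0.195; 0.7 0.38 -0.51 -0.04 0 0 -0.195"
}}

```text
time: 17.43
tool_pos: [0.565, 0.3023, 0.1984]
ee_rot: [-3.139, 0.002, 1.407]
wrist_force: [-0.1, 0.8, 0.5]
width: 0.0655
```

Run:
```python
from h import *
from bench import get_obs,vision
o=get_obs();go(o,[.468,.327,.12],1.42)
s=vision.snapshot("wrist");np.savez("w8.npz",**s,T=toolT(o));cv2.imwrite("pics/w8.png",cv2.resize(s["image"][:,:,::-1],(800,600),interpolation=cv2.INTER_CUBIC))
```

```text
at [0.565  0.3023 0.1984] [-3.1392e+00  2.2000e-03  1.4073e+00] t 17.43 F [-0.07  0.84  0.47] w 0.0655
shift mm [  8.8 -99.5  78.7] frac [ 0.0352 -0.3981  0.3147] turn frac [-0.0008  0.0007 -0.0041]
```

View pics/w8.png

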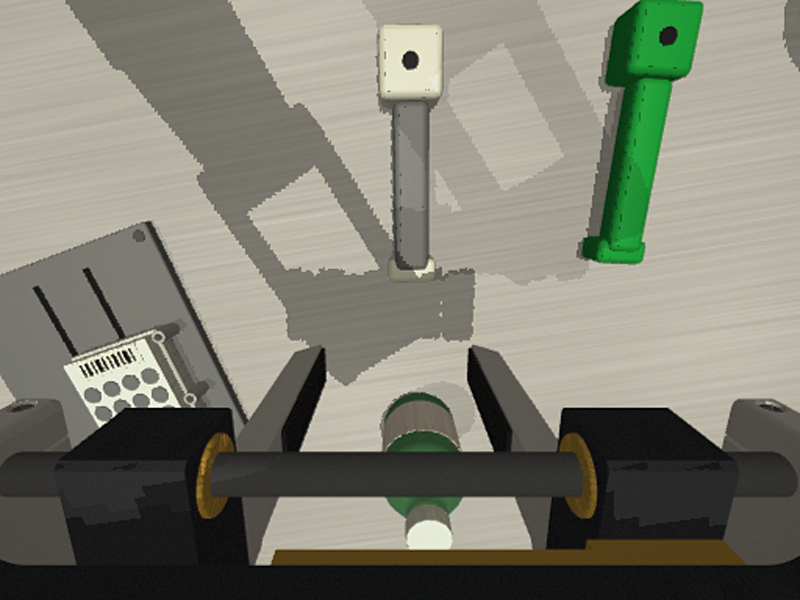

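The wrist view shows the white head with its dark dot at (410,60), the handle down to (412,262) and the tail at (412,272). The green look-alike is at (640,140).

Run:
```python
from h import *
s=np.load("w8.npz");m=s["mtx"];T=s["T"]@s["T_tool_cam"];sc=512/800
q=lambda uv,z: ray((np.array(uv)+.5)*sc-.5,m,T,z)
dot=q([(410,60)],.042)[0];print("dot",dot)
# handle silhouette edges at rows 120,180,240 : grey, low saturation
im=s["image"].astype(int)
for r in (75,95,115,135,150): print(r,im[r,245:280].tolist().__len__(),[int(v.mean()) for v in im[r,243:284]])
hd=q([(384,28),(440,28),(440,92),(384,92)],.042);print(hd.round(4).tolist(),hd.mean(0))
tl=q([(412,268)],.036)[0];print("tail",tl)
v=dot-tl;print("reader yaw",np.arctan2(v[1],v[0]))
```

```text
dot [0.39875405 0.33955209 0.042     ]
75 35 [185, 185, 185, 183, 182, 181, 182, 178, 62, 79, 94, 103, 115, 122, 123, 122, 122, 123, 122, 122, 121, 122, 122, 122, 123, 121, 123, 116, 105, 94, 82, 87, 160, 159, 156, 158, 159, 159, 158, 159, 161]
95 35 [177, 178, 178, 178, 178, 180, 176, 107, 76, 78, 102, 115, 127, 137, 137, 136, 136, 135, 135, 136, 137, 135, 119, 120, 119, 122, 121, 113, 104, 92, 81, 92, 164, 160, 158, 157, 157, 157, 157, 158, 158]
115 35 [184, 184, 186, 183, 184, 183, 179, 107, 110, 66, 99, 111, 122, 134, 137, 135, 135, 134, 135, 135, 133, 134, 134, 134, 134, 134, 133, 127, 112, 99, 87, 112, 161, 158, 157, 158, 178, 176, 176, 176, 173]
135 35 [182, 183, 182, 182, 183, 183, 180, 120, 89, 57, 79, 95, 105, 113, 118, 118, 117, 118, 118, 118, 116, 118, 120, 132, 117, 118, 118, 111, 100, 92, 81, 111, 166, 161, 162, 162, 163, 163, 164, 164, 162]
150 35 [114, 114, 114, 115, 113, 122, 188, 185, 179, 60, 72, 92, 101, 111, 117, 117, 116, 116, 117, 116, 116, 117, 117, 117, 118, 117, 117, 111, 102, 93, 80, 113, 165, 162, 161, 162, 164, 163, 162, 163, 163]
[[0.3757, 0.3245, 0.042], [0.3822, 0.3637, 0.042], [0.4231, 0.3581, 0.042], [0.4164, 0.3174, 0.042]] [0.39935272 0.34092137 0.042     ]
tail [0.55012223 0.31777677 0.036     ]
reader yaw 2.9987162300628802
```

Run:
```python
import numpy as np,cv2
im=np.load("w8.npz")["image"][:,:,::-1]
cv2.imwrite("pics/w8c.png",cv2.resize(im[5:185,225:300],None,fx=3.3,fy=3.3,interpolation=cv2.INTER_CUBIC))
```

```text
(no output)
```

View pics/w8c.png

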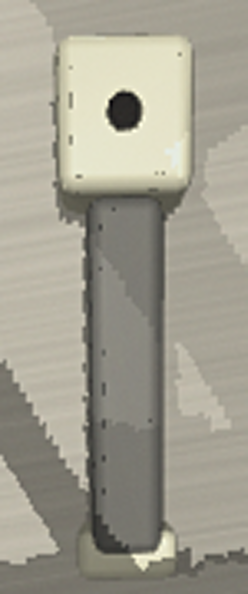

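Run:
```python
from h import *
s=np.load("w8.npz");m=s["mtx"];T=s["T"]@s["T_tool_cam"]
p=ray([(263.1,75),(263.2,115),(263.4,150)],m,T,.03);print(p.round(4));v=p[0]-p[2];y=np.arctan2(v[1],v[0]);print(y)
h=np.array([.3990,.3395]);u=np.array([np.cos(y),np.sin(y)])
g=h-.07*u;print("grip",g, "line at grip x", np.interp(g[0],p[:,0],p[:,1]), "jaw yaw",y-np.pi/2)
```

```text
[[0.4349 0.3354 0.03  ]
 [0.4806 0.3284 0.03  ]
 [0.5235 0.322  0.03  ]]
2.991811959395371
grip [0.46821627 0.32905451] line at grip x 0.33027357198322466 jaw yaw 1.4210156326004744
```

Run:
```python
from h import *
from bench import get_obs
go(get_obs(),[.468,.3297,.010],1.421)
```

```text
at [0.5653 0.3018 0.1989] [-3.1398e+00  1.7000e-03  1.4065e+00] t 17.48 F [ 0.04 -0.47  0.34] w 0.0659
shift mm [  12.  -100.2  189.1] frac [ 0.0478 -0.4008  0.7563] turn frac [-0.0006  0.0005 -0.0046]
```

Emit:
{"method": "servo_tool", "body": {
  "targets": "0.7 0.02 -0.13 0.05 0 0 -0.005; 0.7 0.046 -0.28 0.12 0 0 -0.005; 0.7 0.046 -0.38 0.25 0 0 -0.005; 0.7 0.046 -0.4 0.4 0 0 -0.005; 0.7 0.046 -0.4 0.53 0 0 -0.005; 0.7 0.046 -0.4 0.56 0 0 -0.005; 0.7 0.046 -0.4 0.56 0 0 -0.005; 0.7 0.046 -0.4 0.56 0 0 -0.005"
}}

```text
time: 18.15
tool_pos: [0.4696, 0.3297, 0.0612]
ee_rot: [3.141, -0.001, 1.424]
wrist_force: [0.2, 0.6, 1.5]
width: 0.0658
```

Run:
```python
from h import *
from bench import get_obs,vision
o=get_obs();go(o,[.468,.3297,.010],1.421)
s=vision.snapshot("wrist");np.savez("w9.npz",**s,T=toolT(o));cv2.imwrite("pics/w9.png",cv2.resize(s["image"][:,:,::-1],(800,600),interpolation=cv2.INTER_CUBIC))
```

```text
at [0.4696 0.3297 0.0612] [ 3.1407e+00 -6.0000e-04  1.4236e+00] t 18.15 F [0.17 0.62 1.46] w 0.0658
shift mm [-0.3 -1.6 51.2] frac [-0.0011 -0.0066  0.2049] turn frac [ 0.0003 -0.0002  0.0008]
```

View pics/w9.png

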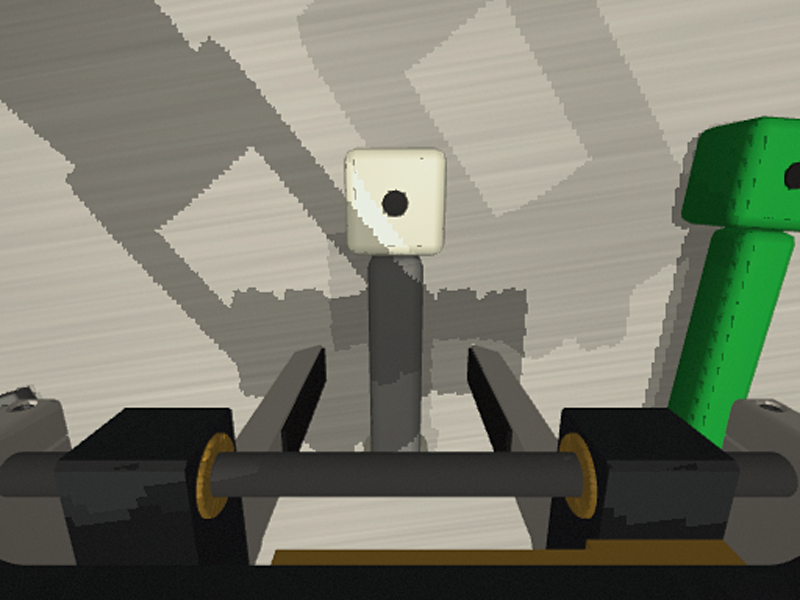

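The reader is centred between the fingers: handle at column 396, dot at (395,203). I'll check the lengthwise position.

Run:
```python
from h import *
s=np.load("w9.npz");m=s["mtx"];T=s["T"]@s["T_tool_cam"];sc=512/800
q=lambda uv,z: ray((np.array(uv)+.5)*sc-.5,m,T,z)
d=q([(395,203)],.042)[0];y=2.9918;u=np.array([np.cos(y),np.sin(y)]);print(d,d[:2]-.07*u)
p=q([(396,262),(396,430)],.038);print(p);v=p[0]-p[1];print(np.arctan2(v[1],v[0]))
print(q([(347,203),(444,203)],.03), q([(395,150),(395,254)],.042))
```

```text
[0.39859853 0.33965525 0.042     ] [0.46781467 0.32920894]
[[0.42655035 0.33598083 0.038     ]
 [0.51847568 0.32234004 0.038     ]]
2.994277680597032
[[0.39534422 0.3162378  0.03      ]
 [0.402349   0.36347217 0.03      ]] [[0.37573189 0.34306313 0.042     ]
 [0.42204339 0.3361612  0.042     ]]
```

Consistent: the grip point is (0.468, 0.3295). I'll go down to z≈0.009 and close.

Emit:
{"method": "servo_tool", "body": {
  "targets": "0.7 0 -0.007 0.08 0 0 0; 0.7 0 -0.007 0.15 0 0 0; 0.7 0 -0.007 0.19 0 0 0; 0.7 0 -0.007 0.202 0 0 0; 0.7 0 -0.007 0.202 0 0 0; 0.7 0 -0.007 0.202 0 0 0; 0 0 -0.007 0.202 0 0 0; 0 0 -0.007 0.202 0 0 0; 0 0 -0.007 0.202 0 0 0; 0 0 -0.007 0.202 0 0 0; 0 0 -0.007 0.202 0 0 0; 0 0 -0.007 0.202 0 0 0"
}}

```text
time: 19.2
tool_pos: [0.4666, 0.3306, 0.0099]
ee_rot: [3.141, 0.0, 1.426]
wrist_force: [-0.7, -2.1, 1.4]
width: 0.0292
```

Run:
```python
from h import *
from bench import get_obs
go(get_obs(),[.468,.3297,.060],1.421)
```

```text
at [0.4666 0.3306 0.0099] [3.1415e+00 1.0000e-04 1.4264e+00] t 19.2 F [-0.69 -2.1   1.42] w 0.0292
shift mm [ -0.7   1.5 -50.1] frac [-0.0026  0.006  -0.2006] turn frac [0.     0.     0.0017]
```

Emit:
{"method": "servo_tool", "body": {
  "targets": "0 0 0 0 0 0 0; 0 0 0 0 0 0 0; 0 0 0 0 0 0 0; 0 0 0 -0.02 0 0 0; 0 0 0 -0.06 0 0 0; 0 0 0 -0.12 0 0 0; 0 0 0 -0.2 0 0 0; 0 0 0 -0.3 0 0 0; 0 0 0 -0.4 0 0 0; 0 0 0 -0.5 0 0 0; 0 0 0 -0.56 0 0 0; 0 0 0 -0.56 0 0 0"
}}

```text
time: 20.2
tool_pos: [0.4688, 0.3321, 0.1554]
ee_rot: [3.134, -0.006, 1.427]
wrist_force: [-0.4, -0.4, -1.0]
width: 0.028
```

Run:
```python
from h import *
from bench import get_obs,vision
o=get_obs();go(o,[.468,.3297,.150],1.421)
s=vision.snapshot("wrist");np.savez("w10.npz",**s,T=toolT(o));cv2.imwrite("pics/w10.png",cv2.resize(s["image"][:,:,::-1],(800,600),interpolation=cv2.INTER_CUBIC))
s=vision.snapshot("scene");np.savez("s10.npz",**s);cv2.imwrite("pics/s10.png",cv2.resize(s["image"][80:300,200:470,::-1],None,fx=2.9,fy=2.7,interpolation=cv2.INTER_CUBIC))
```

```text
at [0.4688 0.3321 0.1554] [ 3.1342 -0.0063  1.4267] t 20.2 F [-0.4  -0.36 -1.04] w 0.028
shift mm [-2.6 -0.5  5.3] frac [-0.0103 -0.0019  0.0213] turn frac [ 0.0024 -0.002   0.0018]
```

View pics/w10.png

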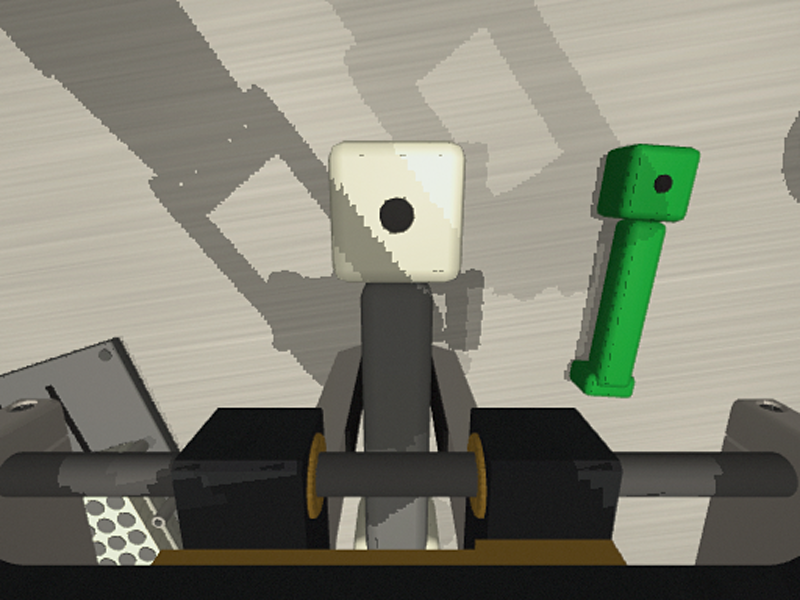

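View pics/s10.png

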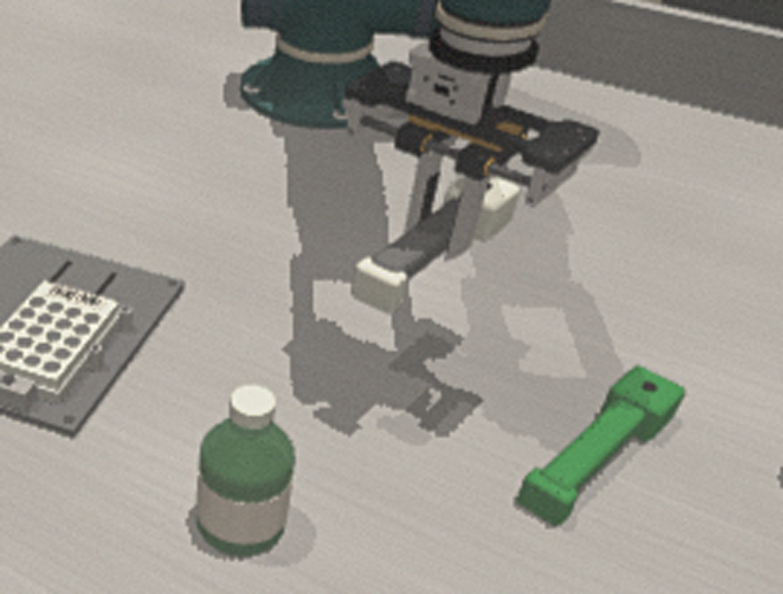

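Run:
```python
from h import *
s=np.load("w10.npz");m=s["mtx"];C=s["T_tool_cam"];sc=512/800
for nm,P in (("dot level",[-.0009,-.0686,-.0321]),("dot 2deg nose down",[-.0009,-.0686,-.0297])):
    print(nm,((proj([P],m,C)+.5)/sc-.5).round(1), "seen (396.5,215)")
# tail: scene camera line? head top edges
for z in(-.0321,-.029): print(z,((proj([[-.0228,-.0686-.0244,z],[.0227,-.0686-.0244,z],[.0227,-.0686+.022,z]],m,C)+.5)/sc-.5).round(1).tolist())
```

```text
dot level [[393.8 214.9]] seen (396.5,215)
dot 2deg nose down [[393.9 214.6]] seen (396.5,215)
-0.0321 [[327.7, 139.6], [464.9, 139.6], [459.4, 277.3]]
-0.029 [[329.1, 140.8], [463.4, 140.8], [458.1, 275.7]]
```

Run:
```python
import numpy as np,cv2
im=np.load("s10.npz")["image"][:,:,::-1]
cv2.imwrite("pics/s10c.png",cv2.resize(im[135:200,310:390],None,fx=9,fy=9,interpolation=cv2.INTER_CUBIC))
```

```text
(no output)
```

View pics/s10c.png

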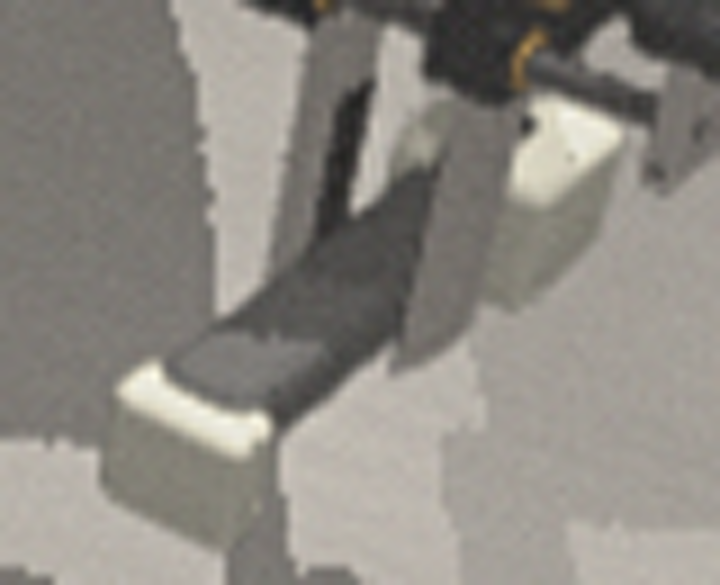

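```bash
cat >> h.py <<'E'
def rplane(uv,m,T,p0,n):
    d=T[:3,:3]@np.r_[(np.array(uv)-[m[0,2],m[1,2]])/m[0,0],1.];c=T[:3,3];return c+d*((np.array(p0)-c)@n)/(d@n)
E
python3 - <<'E'
from h import *
s=np.load("s10.npz");m=s["mtx"];T=s["world_from_camera"]
y=2.9935;u=np.array([np.cos(y),np.sin(y),0]);v=np.array([-np.sin(y),np.cos(y),0]);g=np.array([.4688+.0009,.3321-.0009,.0])
px=lambda a:((a[0]+.5)/9-.5+310,(a[1]+.5)/9-.5+135)
def show(n,P): d=P-g;print(n,"local x,y,z mm",(np.array([d@u,d@v,P[2]])*1e3).round(1))
for a in((100,480),(220,550)): show("tail bottom",rplane(px(a),m,T,g-.095*u,u))
for a in((515,312),(600,240)): show("head bottom",rplane(px(a),m,T,g-.0227*v,v))
show("head top right",rplane(px((625,128)),m,T,g-.0227*v,v)); show("head top rear",rplane(px((520,205)),m,T,g-.0227*v,v))
E
```

```text
tail bottom local x,y,z mm [-95.   16.2 151.2]
tail bottom local x,y,z mm [-95.  -19.8 149. ]
head bottom local x,y,z mm [ 47.3 -22.7 146.6]
head bottom local x,y,z mm [ 95.6 -22.7 145.5]
head top right local x,y,z mm [ 91.2 -22.7 185.2]
head top rear local x,y,z mm [ 31.8 -22.7 189.8]
```

The reader is held near level. Next I'll carry it to the read pose.

Emit:
{"method": "servo_tool", "body": {
  "targets": "0 -0.03 0.025 0 0 0 0; 0 -0.09 0.075 0 0 0 0; 0 -0.17 0.145 0 0 0 0; 0 -0.26 0.22 0 0 0 0; 0 -0.35 0.3 0 0 0 0; 0 -0.44 0.375 0 0 0 0; 0 -0.53 0.45 0 0 0 0; 0 -0.62 0.53 0 0 0 0; 0 -0.71 0.61 0 0 0 0; 0 -0.79 0.68 0 0 0 0; 0 -0.86 0.74 0 0 0 0; 0 -0.91 0.78 0 0 0 0"
}}

```text
time: 21.3
tool_pos: [0.6268, 0.0744, 0.1468]
ee_rot: [-3.137, 0.002, 1.424]
wrist_force: [0.3, -0.0, -2.6]
width: 0.0277
```

Run:
```python
from h import *
from bench import get_obs
go(get_obs(),[.6557,.035,.152],1.4264)
```

```text
at [0.6268 0.0744 0.1468] [-3.1375e+00  1.6000e-03  1.4241e+00] t 21.3 F [ 0.33 -0.01 -2.59] w 0.0277
shift mm [-34.7  34.3  -5.3] frac [-0.1389  0.1374 -0.0211] turn frac [-0.0013  0.0005 -0.0007]
```

Emit:
{"method": "servo_tool", "body": {
  "targets": "0 -0.04 0.04 -0.02 0 0 0; 0 -0.08 0.08 -0.02 0 0 0; 0 -0.11 0.11 -0.02 0 0 0; 0 -0.13 0.127 -0.02 0 0 0; 0 -0.138 0.136 -0.02 0 0 0; 0 -0.138 0.136 -0.02 0 0 0; 0 -0.138 0.136 -0.02 0 0 0; 0 -0.138 0.136 -0.02 0 0 0"
}}

```text
time: 21.97
tool_pos: [0.6552, 0.0393, 0.1547]
ee_rot: [-3.141, -0.0, 1.427]
wrist_force: [0.8, 0.0, -2.4]
width: 0.0279
```

Run:
```python
from h import *
from bench import get_obs,vision
o=get_obs();go(o,[.6557,.035,.152],1.4264)
s=vision.snapshot("wrist");np.savez("w11.npz",**s,T=toolT(o));cv2.imwrite("pics/w11.png",cv2.resize(s["image"][:,:,::-1],(800,600),interpolation=cv2.INTER_CUBIC))
s=vision.snapshot("scene");np.savez("s11.npz",**s);cv2.imwrite("pics/s11.png",cv2.resize(s["image"][100:240,150:290,::-1],None,fx=4.2,fy=4.2,interpolation=cv2.INTER_CUBIC))
```

```text
at [0.6552 0.0393 0.1547] [-3.1412e+00 -4.0000e-04  1.4274e+00] t 21.97 F [ 0.77  0.05 -2.43] w 0.0279
shift mm [-4.1  1.1  2.7] frac [-0.0165  0.0045  0.0109] turn frac [-0.0001 -0.0001  0.0003]
```

View pics/w11.png

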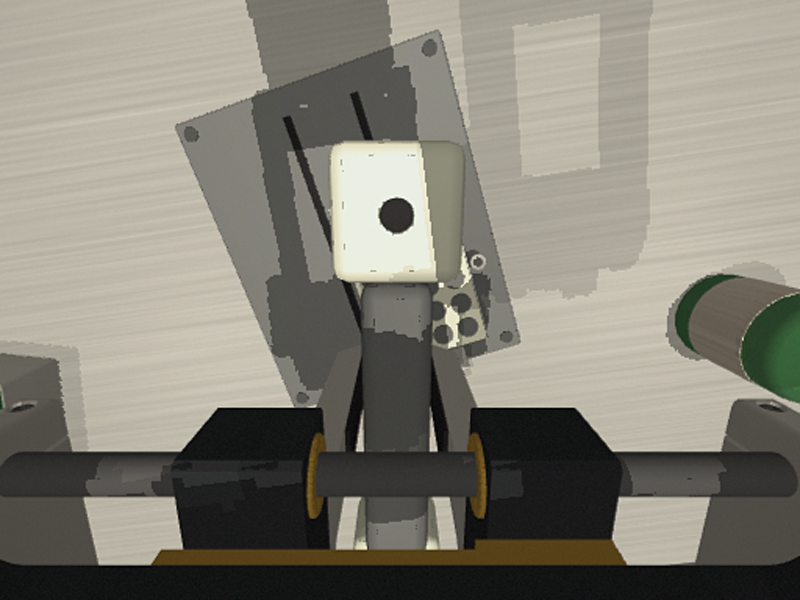

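View pics/s11.png

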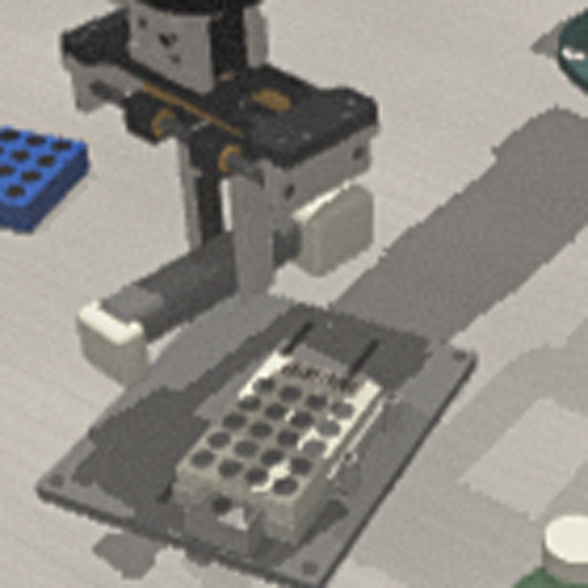

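Emit:
{"method": "servo_tool", "body": {
  "targets": "0 -0.008 0.004 0.005 0 0 0; 0 -0.016 0.004 0.01 0 0 0; 0 -0.016 0.004 0.01 0 0 0; 0 -0.016 0.004 0.01 0 0 0; 0 -0.016 0.004 0.01 0 0 0"
}}

```text
time: 22.48
tool_pos: [0.6559, 0.0343, 0.1522]
ee_rot: [-3.141, -0.0, 1.426]
wrist_force: [0.9, -0.6, -2.9]
width: 0.0277
```

Run:
```python
from h import *
from bench import get_obs,vision
o=get_obs();go(o,[.6557,.035,.152],1.4264)
s=vision.snapshot("scene");np.savez("s12.npz",**s);cv2.imwrite("pics/s12.png",cv2.resize(s["image"][140:195,165:245,::-1],None,fx=9,fy=9,interpolation=cv2.INTER_CUBIC))
```

```text
at [0.6559 0.0343 0.1522] [-3.1415e+00 -2.0000e-04  1.4263e+00] t 22.48 F [ 0.91 -0.56 -2.92] w 0.0277
shift mm [ 0.7 -0.3  0.2] frac [ 0.0028 -0.0012  0.0007] turn frac [-0. -0. -0.]
```

View pics/s12.png

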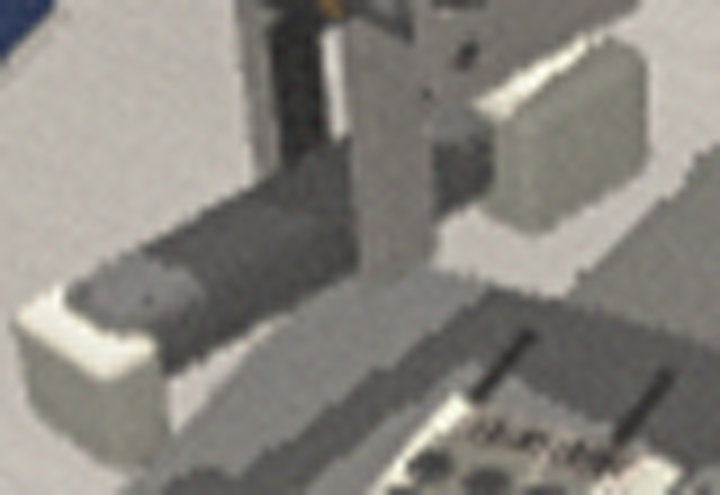

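Run:
```python
from h import *
s=np.load("s12.npz");m=s["mtx"];T=s["world_from_camera"]
y=2.9935;u=np.array([np.cos(y),np.sin(y),0]);v=np.array([-np.sin(y),np.cos(y),0]);g=np.array([.6559,.0343,0])+[.0009,-.0009,0]
px=lambda a:((a[0]+.5)/9-.5+165,(a[1]+.5)/9-.5+140)
def show(n,P): d=P-g;print(n,(np.array([d@u,d@v,P[2]])*1e3).round(1))
for a in((33,408),(155,470)): show("tail bottom",rplane(px(a),m,T,g-.095*u,u))
for a in((15,320),(155,375)): show("tail top",rplane(px(a),m,T,g-.095*u,u))
for a in((540,232),(648,165)): show("head bottom",rplane(px(a),m,T,g-.0227*v,v))
for a in((528,120),(645,50)): show("head top",rplane(px(a),m,T,g-.0227*v,v))
```

```text
tail bottom [-95.   13.6 149. ]
tail bottom [-95.  -37.1 157.5]
tail top [-95.   14.6 176.9]
tail top [-95.  -43.3 190.8]
head bottom [ 50.  -22.7 145.6]
head bottom [ 92.5 -22.7 146.4]
head top [ 47.7 -22.7 183.9]
head top [ 92.5 -22.7 185. ]
```

Run:
```python
from h import *
def prof(f,rows,a,b,flip=1):
    g=cv2.cvtColor(np.load(f)["image"],cv2.COLOR_RGB2GRAY).astype(float);g=cv2.GaussianBlur(g,(3,3),0)
    r=g[rows[0]:rows[1]].mean(0);d=np.diff(r)
    def sub(lo,hi):
        i=lo+np.argmax(np.abs(d[lo:hi]));w=np.abs(d[i-2:i+3]);return (w*np.arange(i-2,i+3)).sum()/w.sum()+.5
    return sub(*a),sub(*b)
s=np.load("w9.npz");m=s["mtx"];C=s["T_tool_cam"];f=m[0,0]
def depth(tz,ty=-.0686): return (C[:3,:3].T@(np.array([0,ty,tz])-C[:3,3]))[2]
l,r=prof("w9.npz",(124,140),(215,230),(277,292));print("w9",l,r)
W=(r-l)*depth(.0612-.042)/f;print("W",W)
for n in("w10.npz","w11.npz"):
    l,r=prof(n,(130,145),(204,220),(286,304));dep=f*W/(r-l);print(n,l,r,"depth",dep,"level",depth(-.0321),"drop mm",(dep-depth(-.0321))*1e3)
```

```text
w9 222.06049483414898 283.2653777125143
W 0.04458912834418649
w10.npz 210.397457484425 294.5724697281243 depth 0.14061525016623072 level 0.1438532232122053 drop mm -3.2379730459745906
w11.npz 212.14224448897795 294.73845547675336 depth 0.14330306757225383 level 0.1438532232122053 drop mm -0.5501556399514773
```

The head is level within about 1°, and the window is at about (0.588, 0.043, 0.142). I'll hold here.

Emit:
{"method": "servo_tool", "body": {
  "targets": "0 0 0 0 0 0 0; 0 0 0 0 0 0 0; 0 0 0 0 0 0 0; 0 0 0 0 0 0 0; 0 0 0 0 0 0 0; 0 0 0 0 0 0 0; 0 0 0 0 0 0 0; 0 0 0 0 0 0 0; 0 0 0 0 0 0 0; 0 0 0 0 0 0 0; 0 0 0 0 0 0 0; 0 0 0 0 0 0 0"
}}

```text
time: 23.53
tool_pos: [0.6559, 0.0343, 0.1522]
ee_rot: [-3.142, -0.0, 1.426]
wrist_force: [0.1, 0.2, -1.9]
width: 0.0278
```

Emit:
{"method": "servo_tool", "body": {
  "targets": "0 0 0 0 0 0 0; 0 0 0 0 0 0 0; 0 0 0 0 0 0 0; 0 0 0 0 0 0 0; 0 0 0 0 0 0 0; 0 0 0 0 0 0 0; 0 0 0 0 0 0 0; 0 0 0 0 0 0 0; 0 0 0 0 0 0 0; 0 0 0 0 0 0 0; 0 0 0 0 0 0 0; 0 0 0 0 0 0 0"
}}

```text
time: 24.53
tool_pos: [0.656, 0.0343, 0.1522]
ee_rot: [3.142, -0.0, 1.426]
wrist_force: [-0.1, -0.4, -2.0]
width: 0.0278
```

Emit:
{"method": "servo_tool", "body": {
  "targets": "0 0 0 0 0 0 0; 0 0 0 0 0 0 0; 0 0 0 0 0 0 0; 0 0 0 0 0 0 0; 0 0 0 0 0 0 0; 0 0 0 0 0 0 0; 0 0 0 0 0 0 0; 0 0 0 0 0 0 0"
}}

```text
time: 25.2
tool_pos: [0.656, 0.0343, 0.1522]
ee_rot: [-3.142, -0.0, 1.426]
wrist_force: [-0.7, 0.5, -3.0]
width: 0.0277
```

Run:
```python
from h import *
from bench import get_obs,vision
o=get_obs();go(o,[.4666,.3306,.152],1.4264)
s=vision.snapshot("top");np.savez("t3.npz",**s);cv2.imwrite("pics/t3.png",cv2.resize(s["image"][100:240,220:360,::-1],None,fx=4,fy=4,interpolation=cv2.INTER_CUBIC))
```

```text
at [0.656  0.0343 0.1522] [-3.1416e+00 -1.0000e-04  1.4263e+00] t 25.2 F [-0.68  0.53 -2.98] w 0.0277
shift mm [ 2.660e+02 -2.301e+02  2.000e-01] frac [ 1.0639e+00 -9.2020e-01  9.0000e-04] turn frac [-0. -0. -0.]
```

View pics/t3.png

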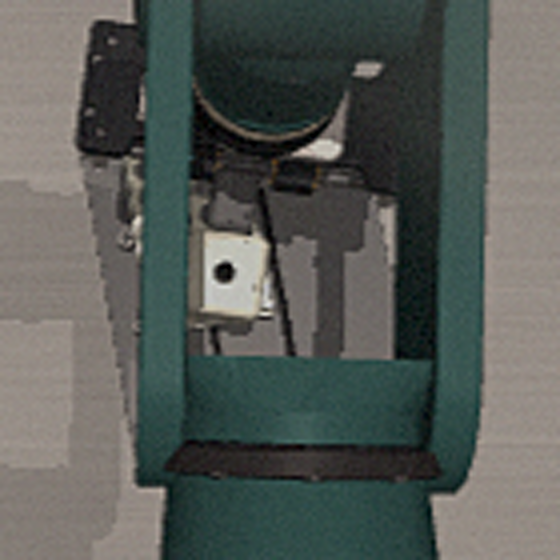

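The top view shows the head's dot at crop (224,272), which is image pixel (276,168). I'll cross-check its position over the label.

Run:
```python
from h import *
s=np.load("t3.npz");m=s["mtx"];T=s["world_from_camera"]
print(ray([(224.5/4-.5+220,272.5/4-.5+100)],m,T,.184)); 
s=np.load("w7.npz");m=s["mtx"];T=s["T"]@s["T_tool_cam"]
print("label w7",ray([((361+.5)/2.5-.5+80,(224+.5)/2.5-.5+20)],m,T,.042))
s=np.load("w11.npz");T=s["T"]@s["T_tool_cam"];print("dot w11",ray([((396.5+.5)*.64-.5,(215.5)*.64-.5)],s["mtx"],T,.1547+.0321), "then moved (+.0007,-.005)")
```

```text
[[0.58680593 0.04366878 0.184     ]]
label w7 [[0.58854631 0.04476671 0.042     ]]
dot w11 [[0.58731904 0.049059   0.1868    ]] then moved (+.0007,-.005)
```

The window is over the label within about 1 mm. Now I'll carry the reader back.

Emit:
{"method": "servo_tool", "body": {
  "targets": "0 0.03 -0.025 0 0 0 0; 0 0.09 -0.075 0 0 0 0; 0 0.17 -0.145 0 0 0 0; 0 0.26 -0.22 0 0 0 0; 0 0.36 -0.31 0 0 0 0; 0 0.46 -0.4 0 0 0 0; 0 0.56 -0.485 0 0 0 0; 0 0.66 -0.57 0 0 0 0; 0 0.76 -0.66 0 0 0 0; 0 0.84 -0.73 0 0 0 0; 0 0.91 -0.79 0 0 0 0; 0 0.96 -0.83 0 0 0 0"
}}

```text
time: 26.25
tool_pos: [0.4829, 0.3041, 0.1526]
ee_rot: [-3.141, -0.001, 1.429]
wrist_force: [0.4, -0.3, -2.6]
width: 0.0281
```

Emit:
{"method": "servo_tool", "body": {
  "targets": "0 0.05 -0.04 0 0 0 0; 0 0.08 -0.07 0 0 0 0; 0 0.1 -0.09 0.05 0 0 0; 0 0.1 -0.09 0.15 0 0 0; 0 0.1 -0.09 0.25 0 0 0; 0 0.1 -0.09 0.33 0 0 0; 0 0.1 -0.09 0.38 0 0 0; 0 0.1 -0.09 0.4 0 0 0; 0 0.1 -0.09 0.4 0 0 0; 0 0.1 -0.09 0.4 0 0 0"
}}

```text
time: 27.08
tool_pos: [0.4671, 0.3297, 0.0529]
ee_rot: [3.141, -0.001, 1.426]
wrist_force: [0.4, -0.3, -1.7]
width: 0.0275
```

Run:
```python
from h import *
from bench import get_obs
go(get_obs(),[.4666,.3306,.0105],1.4264)
```

```text
at [0.4671 0.3297 0.0529] [ 3.1407e+00 -7.0000e-04  1.4260e+00] t 27.08 F [ 0.36 -0.31 -1.67] w 0.0275
shift mm [ 0.7 -0.6 42.4] frac [ 0.003  -0.0025  0.1695] turn frac [ 0.0003 -0.0002 -0.0001]
```

Emit:
{"method": "servo_tool", "body": {
  "targets": "0 0 0 0.03 0 0 0; 0 0 0 0.07 0 0 0; 0 0 0 0.1 0 0 0; 0 0 0 0.125 0 0 0; 0 0 0 0.14 0 0 0; 0 0 0 0.15 0 0 0; 0 0 0 0.155 0 0 0; 0 0 0 0.16 0 0 0; 0 0 0 0.164 0 0 0; 0 0 0 0.164 0 0 0"
}}

```text
time: 27.92
tool_pos: [0.4666, 0.3297, 0.0113]
ee_rot: [3.141, -0.0, 1.426]
wrist_force: [-1.0, 0.6, -2.5]
width: 0.0278
```

Run:
```python
from h import *
from bench import get_obs
go(get_obs(),[.4666,.3306,.0099],1.4264)
```

```text
at [0.4666 0.3297 0.0113] [ 3.1414e+00 -3.0000e-04  1.4264e+00] t 27.92 F [-0.99  0.61 -2.5 ] w 0.0278
shift mm [ 0.9 -0.1  1.4] frac [ 0.0034 -0.0005  0.0057] turn frac [ 0.0001 -0.0001  0.    ]
```

Still hanging free at Fz -2.5. I'll lower it in small steps until it carries on the bench.

Emit:
{"method": "servo_tool", "body": {
  "targets": "0 0 0 0.002 0 0 0; 0 0 0 0.004 0 0 0; 0 0 0 0.006 0 0 0; 0 0 0 0.006 0 0 0; 0 0 0 0.006 0 0 0"
}}

```text
time: 28.33
tool_pos: [0.4666, 0.3297, 0.0099]
ee_rot: [3.141, -0.0, 1.426]
wrist_force: [-0.6, -0.0, -2.2]
width: 0.0278
```

Run:
```python
from h import *
from bench import get_obs
go(get_obs(),[.4666,.3306,.0099],1.4264)
```

```text
at [0.4666 0.3297 0.0099] [ 3.1413e+00 -3.0000e-04  1.4264e+00] t 28.33 F [-0.59 -0.   -2.17] w 0.0278
shift mm [ 0.9 -0.1 -0. ] frac [ 0.0034 -0.0005 -0.    ] turn frac [ 0.0001 -0.0001 -0.    ]
```

Emit:
{"method": "servo_tool", "body": {
  "targets": "0 0 0 0.001 0 0 0; 0 0 0 0.003 0 0 0; 0 0 0 0.003 0 0 0; 0 0 0 0.003 0 0 0"
}}

```text
time: 28.67
tool_pos: [0.4666, 0.3297, 0.0098]
ee_rot: [3.141, -0.0, 1.426]
wrist_force: [-1.8, -1.4, 3.7]
width: 0.028
```

Run:
```python
from h import *
from bench import get_obs
go(get_obs(),[.4666,.3306,.0099],1.4264)
```

```text
at [0.4666 0.3297 0.0098] [ 3.1412e+00 -3.0000e-04  1.4265e+00] t 28.67 F [-1.8  -1.45  3.73] w 0.028
shift mm [ 0.9 -0.1 -0.1] frac [ 0.0035 -0.0005 -0.0002] turn frac [ 0.0001 -0.0001  0.    ]
```

It's resting on the bench. I'll unload slightly, open and lift away.

Emit:
{"method": "servo_tool", "body": {
  "targets": "0 0 0 -0.001 0 0 0; 0.4 0 0 -0.001 0 0 0; 0.7 0 0 -0.001 0 0 0; 0.7 0 0 -0.001 0 0 0; 0.7 0 0 -0.001 0 0 0; 0.7 0 0 -0.001 0 0 0; 0.7 0 0 -0.001 0 0 0; 0.7 0 0 -0.001 0 0 0"
}}

```text
time: 29.33
tool_pos: [0.4665, 0.3296, 0.0091]
ee_rot: [-3.142, -0.0, 1.426]
wrist_force: [-0.8, 1.1, -0.3]
width: 0.0654
```

Emit:
{"method": "servo_tool", "body": {
  "targets": "0.7 0 0 -0.04 0 0 0; 0.7 0 0 -0.12 0 0 0; 0.7 0 0 -0.25 0 0 0; 0.7 0 0 -0.4 0 0 0; 0.7 0 0 -0.55 0 0 0; 0.7 0 0 -0.7 0 0 0; 0.7 0 0.1 -0.8 0 0 0; 0.7 0 0.25 -0.8 0 0 0; 0.7 0 0.4 -0.8 0 0 0; 0.7 0 0.4 -0.8 0 0 0; 0.7 0 0.4 -0.8 0 0 0"
}}

```text
time: 30.25
tool_pos: [0.5664, 0.3145, 0.208]
ee_rot: [-3.139, 0.001, 1.424]
wrist_force: [0.5, -0.0, -0.4]
width: 0.0656
```

Run:
```python
from h import *
from bench import get_obs,vision
o=get_obs();go(o,[.4666,.3306,.0099],1.4264)
s=vision.snapshot("wrist");np.savez("w13.npz",**s,T=toolT(o));cv2.imwrite("pics/w13.png",cv2.resize(s["image"][:,:,::-1],(800,600),interpolation=cv2.INTER_CUBIC))
s=vision.snapshot("scene");cv2.imwrite("pics/s13.png",cv2.resize(s["image"][100:300,50:450,::-1],None,fx=2,fy=2,interpolation=cv2.INTER_CUBIC))
s=vision.snapshot("top");np.savez("t4.npz",**s);cv2.imwrite("pics/t4.png",s["image"][:,:,::-1])
```

```text
at [0.5664 0.3145 0.208 ] [-3.1394e+00  1.0000e-03  1.4243e+00] t 30.25 F [ 0.5  -0.05 -0.38] w 0.0656
shift mm [   1.6 -100.7  198.3] frac [ 0.0064 -0.4026  0.7934] turn frac [-0.0007  0.0003 -0.0007]
```

View pics/w13.png

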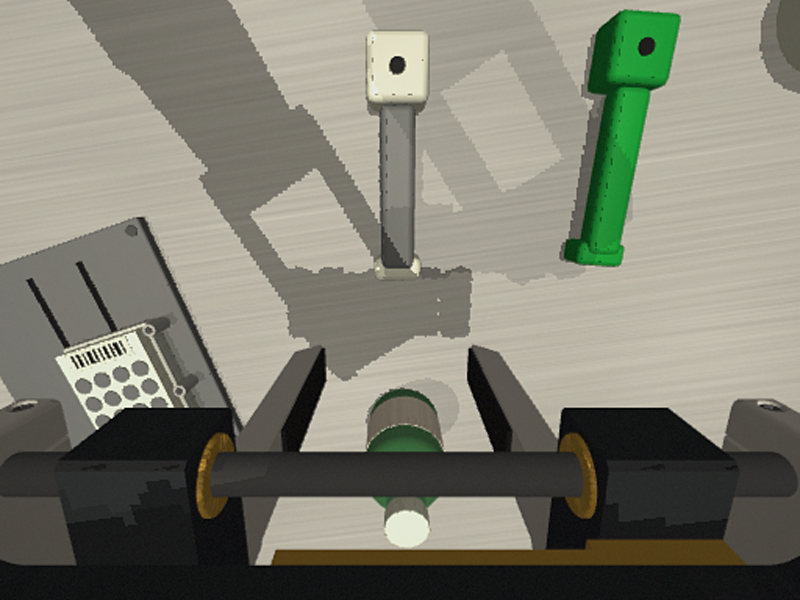

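View pics/s13.png

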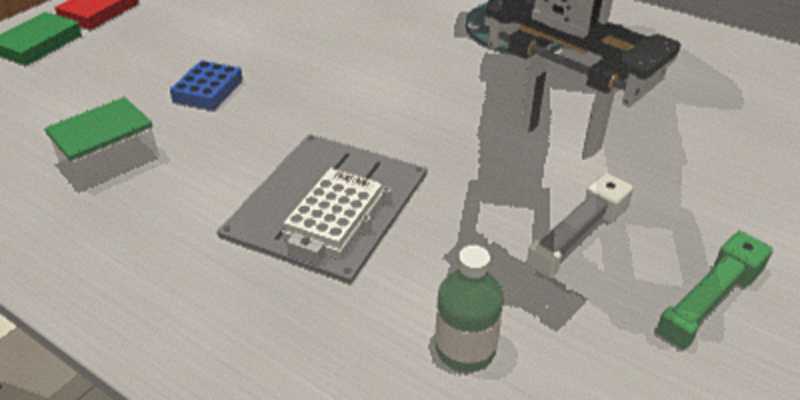

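View pics/t4.png

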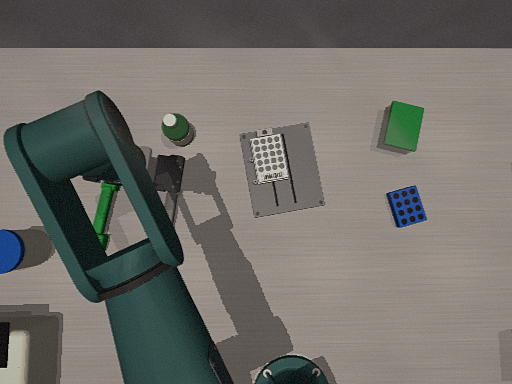

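The reader lies on its feet, with its head at wrist (397,65) and tail at (398,268), clear of the stage. The plate is still against the dowels and stop, at top (268,158). The bottle, rack, box and green look-alike haven't moved. I'll settle briefly and hand in.

Emit:
{"method": "servo_tool", "body": {
  "targets": "0.7 0 0 0 0 0 0; 0.7 0 0 0 0 0 0; 0.7 0 0 0 0 0 0; 0.7 0 0 0 0 0 0"
}}

```text
time: 30.73
tool_pos: [0.5649, 0.3155, 0.2099]
ee_rot: [3.141, -0.0, 1.427]
wrist_force: [0.5, 0.0, 0.4]
width: 0.0656
```

```bash
python3 -c "
from bench import robot
print(robot.close_job())"
```

```text
the job is handed in; nothing more can be done
None
```

The job is done and handed in at about 31 s of the 67 s allowed.

- **Plate:** I pushed it square onto both dowels at about 11 N, then slid it to the stop at about 12.7 N. A final nudge between the dowels, about 7 N when last read and then one further small step, moved nothing. The close wrist view taken before that nudge put the plate's centre at stage (32.6, 30.2) mm, against a target of about (32, 31), with about 3 mrad of yaw error. That is within camera accuracy, and the views after the nudge show it unmoved.
- **Reader:** I held it for about 2.7 s over the label. The top camera put the window within about 2 mm of the label in plan, and by the arm's pose it was 10.0 cm above it. I then laid it back in its old place on its feet, and the last force peak on touchdown was about 4 N.
- **Level check:** the wrist camera gave about 0.5° from level at the read pose. The scene camera suggested up to about 1.3° nose down, but its corner points were poor, so I trusted the wrist view.
- **Bystanders:** the final pictures show the bottle, rack, box and green look-alike where they started.

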